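# Stack the used tumblers and hang the collection tag

## Task

Get this shared desk ready for the washing-up round: nest all the yellow tumblers that are there one inside the other, upright and fully home, in one stack standing wholly on the mat that has no plant on it. Then hook the green tag over the bare middle of the desk rail so that it hangs freely and, keeping its hook down on the bar, slide it along to sit centred on the collar of the same colour as the stack's mat. Leave the plant, the mouse and the note block where they are.

Things in the scene. Friction and masses are not known exactly. Their poses are not given: they have to be found in the camera images.
- cup1: yellow stacking tumbler, upright, open on top, 70 to 120 g; 4 to 6 are there. 80 mm tall; outside diameter 43 mm at the foot, widening to 59 mm at z = 56, then a straight rim band of 68 mm, z 62 to 80; wall 2 mm; inner floor at z = 26. Nested, it sits 26 mm above the one it is in: only its top 26 mm shows, so grip the band, under 22 mm deep. Origin: centre of underside
- cup2: yellow stacking tumbler, upright, open on top, 70 to 120 g; 4 to 6 are there. 80 mm tall; outside diameter 43 mm at the foot, widening to 59 mm at z = 56, then a straight rim band of 68 mm, z 62 to 80; wall 2 mm; inner floor at z = 26. Nested, it sits 26 mm above the one it is in: only its top 26 mm shows, so grip the band, under 22 mm deep. Origin: centre of underside
- cup3: yellow stacking tumbler, upright, open on top, 70 to 120 g; 4 to 6 are there. 80 mm tall; outside diameter 43 mm at the foot, widening to 59 mm at z = 56, then a straight rim band of 68 mm, z 62 to 80; wall 2 mm; inner floor at z = 26. Nested, it sits 26 mm above the one it is in: only its top 26 mm shows, so grip the band, under 22 mm deep. Origin: centre of underside
- cup4: yellow stacking tumbler, upright, open on top, 70 to 120 g; 4 to 6 are there. 80 mm tall; outside diameter 43 mm at the foot, widening to 59 mm at z = 56, then a straight rim band of 68 mm, z 62 to 80; wall 2 mm; inner floor at z = 26. Nested, it sits 26 mm above the one it is in: only its top 26 mm shows, so grip the band, under 22 mm deep. Origin: centre of underside
- cup5: yellow stacking tumbler, upright, open on top, 70 to 120 g; 4 to 6 are there. 80 mm tall; outside diameter 43 mm at the foot, widening to 59 mm at z = 56, then a straight rim band of 68 mm, z 62 to 80; wall 2 mm; inner floor at z = 26. Nested, it sits 26 mm above the one it is in: only its top 26 mm shows, so grip the band, under 22 mm deep. Origin: centre of underside
- cup6: yellow stacking tumbler, upright, open on top, 70 to 120 g; 4 to 6 are there. 80 mm tall; outside diameter 43 mm at the foot, widening to 59 mm at z = 56, then a straight rim band of 68 mm, z 62 to 80; wall 2 mm; inner floor at z = 26. Nested, it sits 26 mm above the one it is in: only its top 26 mm shows, so grip the band, under 22 mm deep. Origin: centre of underside
- mat_blue: round blue mat lying on the desk, 130 mm diameter, 3 mm thick, fixed. Origin: centre of its underside on the desk. At the start a plant pot stands on one of the two mats and the other is free; which is which changes, and so does which mat lies left or right.
- mat_orange: round orange mat lying on the desk, 130 mm diameter, 3 mm thick, fixed. Origin: centre of its underside on the desk. At the start a plant pot stands on one of the two mats and the other is free; which is which changes, and so does which mat lies left or right.
- plant_a: small succulent in a white pot, 68 mm diameter, 100 mm tall, standing in the middle of the blue mat in some starts and absent (None) in the others; exactly one of plant_a and plant_b is there. Not to be moved. Origin: centre of its underside.
- plant_b: small succulent in a white pot, 68 mm diameter, 100 mm tall, standing in the middle of the orange mat in some starts and absent (None) in the others; exactly one of plant_a and plant_b is there. Not to be moved. Origin: centre of its underside.
- tag: rigid green tag, 100 to 200 g, standing on its weighted dark foot, 132 mm tall. z up, x from its face plate towards the lip of its hook (plate to the robot at yaw 0), y along the hook's channel. Foot x -26 to 30, y +-30, 6 mm thick; plate x -14 to -9, 50 mm wide up to z = 76, then a neck 24 mm wide. Hangs leaning 0.1 rad or less. Origin: underside of the foot, below the channel
- tag_hook (a point): tag's hook: middle of its channel at the underside of the bridge, 100 mm above the tag's origin; 6 mm above the bar's axis when hung. Upside-down U open downward, 24 mm long (y), channel 18 mm wide: plate side x -14 to -9, bridge z 100 to 106, lip x 9 to 14 reaching down to z = 78
- tag_grip (a point): middle of the tag's white grip tab, 119 mm above the tag's origin; tab 12 (x) x 24 (y) mm, z 106 to 132, on top of the bridge. The foot lies below the channel, so the tag goes on from the robot's side: lip just above the bar and foot below it, move on until the bar is under the channel, lower about 25 mm
- rail: fixed steel desk rail: a bar of 12 mm diameter, its axis 128 mm above the desk, along the rail's own y axis, between two posts (14 mm thick, 134 mm tall, on 70 x 40 mm feet) 185 mm either side of its middle; its x axis points away from the robot. Origin: on the desk below the bar's middle. Its place and yaw (up to 0.1 rad) vary.
- rail_mid (a point): middle of the bar, on its axis, axes as the rail's. The bare middle of the bar, where the tag is to be hooked on, reaches 35 mm either side of this point
- mark_blue (a point): centre of the blue collar (a flush 40 mm long sleeve) on the bar's axis, 100 mm to the left (+y of the rail) of the middle
- mark_orange (a point): centre of the orange collar (a flush 40 mm long sleeve) on the bar's axis, 100 mm to the right (-y of the rail) of the middle
- mouse: black computer mouse, 95 x 58 x 24 mm, not to be moved. Origin: centre of its underside
- notes: white block of notes, 50 x 50 x 20 mm, not to be moved. Origin: centre of its underside
Mind the look-alikes: they are no part of the job. Several things have the shape of the mat_orange; the one meant has the colours described above.

How it is judged:
By the outcome, as a careful person would: the job done as asked, in the order asked, and still so for the second after the job is handed in, with the robot touching nothing.
Of cup1, cup2, cup3, cup4, cup5, cup6 only 4 to 6 are there at a start; the rules pass over those that are not, and their reading is None.
Of plant_a, plant_b only 1 to 1 are there at a start; the rules pass over those that are not, and their reading is None.
At some moment in a run one of tag may be knocked a few centimetres aside while the robot is not near it.
It also fails if it takes over 210 s, if anything falls off the work surface, if the arm or the gripper's body presses on something with over 40 N, if the wrist force passes 120 N, or if a joint passes its speed limit or range.

## Robot

A 6-joint arm with a two-finger parallel gripper is mounted at the origin on the work surface. World frame = base frame: x ahead of the robot, y to its left, z up, the work surface at z = 0. Lengths are in m, angles in rad, forces in N, time in s.
With the tool pointing down it reaches from about 0.35 to 0.775 m from the base axis. Payload 7.3 kg.
Tool frame: the origin (TCP) lies on the front face of the gripper's body, between the roots of the fingers; the fingertips stand ahead of it and the grasp point (between the pads) lies 47 mm ahead of it (finger_overhang is the z of the fingertips in the tool frame, in m); z points along the fingers, y is the line along which they close (so a half turn about z gives the same grasp; the last joint's range is limited). The gripper opens to 92 mm and grips with 3 to 60 N. Pads are 19 mm wide; open, the fingers measure 130 mm over their backs; the gripper's body (75 mm by 190 mm) begins 47 mm behind the grasp point.
Start: joints at [-1.29, 0.342, 1.524, -0, 1.275, -0.146], TCP at [0.217, -0.478, 0.292] pointing down, gripper open.
Joint ranges: [-2.53, 2.53], [-0.77, 2.02], [0.04, 2.7], [-1, 4.14], [0.28, 2.66], [-3.11, 3.11]. Speed limits (rad/s): [2.57, 2.57, 3.14, 3.14, 3.14, 3.14].

## Interface

Orientations are given as [roll, pitch, yaw] about the fixed x, y, z axes, in that order (R = Rz(yaw) Ry(pitch) Rx(roll)).
In Python, from cell import * gives the robot as it stands. The module is installed in compiled form; this text tells all that it offers.
- The arm moves only by the tool arm_command, never from a script. Its argument "series" is a list of rows, each an object of numbers: "x", "y", "z": the shift along the tool's x, y, z in mm; "rx", "ry", "rz": the turn, a rotation vector about the tool's x, y, z in degrees. A call has 1 to 20 rows; each row is the pose to reach, as a shift and turn from the pose commanded when the call began, along the tool's axes at that moment; what a row does not reach only later rows make up. A row lasts 1/10 s, in which the tool goes at most 50 mm and 8.59 degrees, less where a joint would pass 70% of its speed; a pose out of reach is approached as far as the arm can. A call with a gripper value outside its range is refused whole. "hand" is the finger opening in mm, from 0 to 91.8, set as the call begins (left out, the last holds). The fingers move at their own pace and stop on an object; "squeeze" is the grip in N (left out, the last holds). Time passes only in rows, so rows that repeat a pose let the fingers close. It gives the time, the measured TCP pose, the force, the opening and the grip force at its end, in the units of the state.
- observe(): the state, without advancing time (a new reading comes with each control period).
- read_camera(name): name is "side" or "top"; returns a dict with "pixels" (480x640x3 uint8, blue, green, red), "K" (3x3 intrinsics, pixels), "rvec" (rotation vector, rad) and "tvec" (3), from world to camera coordinates, as OpenCV has them. Camera axes: x right, y down, z forward; pixel columns grow to the right and rows downward; lengths in m; the calibration is good to about 2 mm. A picture is of the moment at which its call begins. There is no depth.
- hand_in(): hands the job in; it is judged then, once.
Trained networks look in a picture, given as the dict that the camera call returned (one of the last four; its "shot" number tells which), for a name from the list of things; names that differ only in an ending like _2 or _b are one class to them, and where a whole thing is asked for, a point or a joint stands for the part that bears it (a point fixed in the world has none). Each returns a list of dicts, best first, with "confidence" (0 to 1); they miss things now and then, are a little off and sometimes report something else, mostly with a low value. They report only what shows in the picture. A call takes as long as a camera call. They do not tell look-alikes from the thing itself.
- boxes_of(picture, query): "point" ([x, y, z] in m, in world coordinates, good to about 4 mm: the middle of the surface that is visible of it).
- trace(picture, query): "pixels" (480x640 bool, what is visible of it).
- mark_of(picture, query): "point" ([x, y, z] in m, in world coordinates, good to about 4 mm: a listed point, or the origin of a listed thing).
The state is a dict: "time": time; "qpos": joint angles; "qvel": joint speeds; "joint_efforts": joint torques, N m; "tool_pos": TCP position; "tool_rot": TCP orientation; "contact_force": force on the tool from outside, world axes, zero at the start; "torque": the same for the moment, N m; "opening": finger opening in m; "grip_force": force on a finger pad.
Only numpy, scipy, OpenCV 4.12 (cv2) and the standard library are available. Lean on these libraries where they do the work, as an engineer would, in place of code of your own. Each camera call takes 0.05 s, during which the arm holds its last target. There are 200 camera calls.

## Working session

There is one attempt and no reset: what is moved stays moved. The work goes in short steps, Python scripts to look and compute and a tool call to move; the robot and the scene stay as the last step left them, time stands still between calls to the robot, and variables do not carry over. Pictures are saved under pics/ and viewed, at most 14 in all, crops included, and the job is handed in when it is done.

Besides the shell and the picture viewer there is one more tool, called after "Request:" by a JSON object that holds its "method" and its "body", one argument or row to a line. arm_command: Moves the arm, as the interface text tells. Its arguments: {"type":"object","properties":{"series":{"type":"array"},"hand":{"type":"number"},"squeeze":{"type":"number"}},"required":["series"]}

```bash
mkdir -p pics
cat > h.py <<'E'
from cell import *
import numpy as np, cv2
def proj(p,P):
    return cv2.projectPoints(np.array(P,float).reshape(-1,1,3),p["rvec"],p["tvec"],p["K"],None)[0].reshape(-1,2)
def ray(p,uv):
    R=cv2.Rodrigues(np.array(p["rvec"]))[0]; c=-R.T@np.array(p["tvec"]).ravel()
    d=R.T@np.linalg.inv(p["K"])@np.array([uv[0],uv[1],1.]); return c,d
def onz(p,uv,z):
    c,d=ray(p,uv); return c+d*(z-c[2])/d[2]
def tri(a,ua,b,ub):
    c1,d1=ray(a,ua);c2,d2=ray(b,ub);d1/=np.linalg.norm(d1);d2/=np.linalg.norm(d2)
    t=np.linalg.lstsq(np.c_[d1,-d2],c2-c1,rcond=None)[0]
    q1=c1+d1*t[0];q2=c2+d2*t[1];return (q1+q2)/2,np.linalg.norm(q1-q2)
def shots(): return read_camera("top"),read_camera("side")
def both(n):
    a,b=shots(); cv2.imwrite(f"pics/{n}_top.png",a["pixels"]);cv2.imwrite(f"pics/{n}_side.png",b["pixels"]);return a,b
E
python3 - <<'E'
from h import *
np.set_printoptions(precision=4,suppress=True)
a,b=both("a")
s=observe();print(s["tool_pos"],s["tool_rot"],s["opening"],{k for k in s})
for n,p in(("top",a),("side",b)):
    print(n,-cv2.Rodrigues(np.array(p["rvec"]))[0].T@np.array(p["tvec"]).ravel())
    for q in "cup1 mat_blue mat_orange plant_a tag tag_hook tag_grip rail rail_mid mark_blue mark_orange mouse notes".split():
        print(q,[(np.round(d["point"],3).tolist(),round(d["confidence"],2)) for d in mark_of(p,q)])
E
```

```text
[ 0.2173 -0.4776  0.2916] [-3.1402 -0.0003  0.4268] 0.09186247930760573 {'joint_efforts', 'contact_force', 'grip_force', 'qpos', 'torque', 'tool_pos', 'qvel', 'time', 'opening', 'tool_rot'}
top [0.263  0.0077 1.4329]
cup1 [([0.507, 0.427, -0.001], 0.92), ([0.418, 0.266, 0.0], 0.81), ([0.544, -0.24, -0.003], 0.77), ([0.575, 0.266, 0.003], 0.69), ([0.532, 0.004, -0.001], 0.52), ([0.43, -0.13, 0.004], 0.23)]
mat_blue [([0.455, 0.124, -0.0], 0.61)]
mat_orange [([0.243, -0.366, 0.001], 0.96), ([0.633, -0.385, -0.004], 0.96), ([0.429, -0.132, 0.001], 0.87), ([0.401, -0.308, 0.001], 0.62)]
plant_a []
tag [([0.6, -0.103, 0.004], 0.75), ([0.67, -0.003, 0.004], 0.35)]
tag_hook [([0.602, -0.098, 0.098], 0.9)]
tag_grip [([0.599, -0.098, 0.119], 0.67)]
rail [([0.672, -0.004, 0.001], 0.67), ([0.455, 0.123, 0.001], 0.55), ([0.504, 0.428, 0.0], 0.46), ([0.669, 0.099, 0.128], 0.16)]
rail_mid [([0.669, 0.0, 0.127], 0.83)]
mark_blue [([0.671, 0.101, 0.128], 0.88)]
mark_orange [([0.604, -0.096, 0.099], 0.65), ([0.672, -0.101, 0.129], 0.64)]
mouse [([0.487, -0.44, 0.0], 0.64), ([0.43, -0.132, 0.002], 0.22)]
notes [([0.53, 0.002, 0.003], 0.72)]
side [0.1083 0.7917 0.8611]
cup1 [([0.51, 0.426, -0.004], 0.96), ([0.547, -0.237, -0.003], 0.89), ([0.42, 0.268, -0.001], 0.71), ([0.572, 0.262, -0.0], 0.57)]
mat_blue [([0.452, 0.125, 0.0], 0.6)]
mat_orange [([0.398, -0.305, -0.0], 0.79), ([0.636, -0.382, -0.001], 0.66), ([0.429, -0.129, -0.004], 0.59)]
plant_a [([0.426, -0.128, 0.001], 0.78), ([0.601, -0.097, 0.098], 0.72), ([0.527, 0.004, -0.002], 0.45)]
tag [([0.668, 0.101, 0.128], 0.7), ([0.664, -0.0, 0.126], 0.66), ([0.602, -0.097, 0.001], 0.56)]
tag_hook [([0.594, -0.097, 0.1], 0.98)]
tag_grip [([0.599, -0.1, 0.121], 0.6)]
rail []
rail_mid [([0.67, -0.001, 0.126], 0.8)]
mark_blue [([0.67, 0.102, 0.131], 0.66)]
mark_orange [([0.671, -0.101, 0.132], 0.58)]
mouse [([0.482, -0.441, 0.0], 0.81)]
notes [([0.528, 0.002, -0.0], 0.8)]
```

View pics/a_top.png

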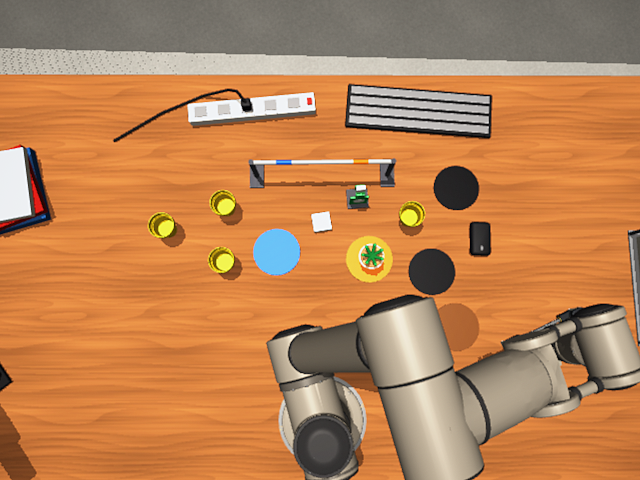

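View pics/a_side.png

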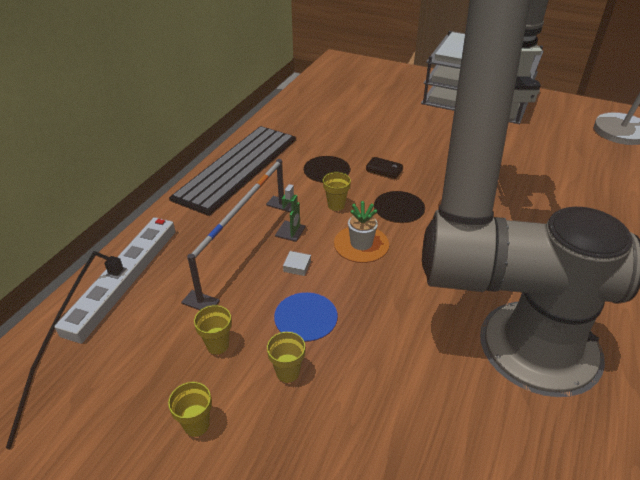

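Top view: four yellow cups at about (162,225), (223,203), (221,260), (411,214). The free blue mat is at (277,251). The plant stands on the orange mat at (369,258). Other discs are look-alikes: black at (456,188) and (432,271), brown at (450,327). The blue collar is at (284,162) and the green tag at (357,197). The side view agrees; the arm could still hide a cup. Next I measure from both views.

```bash
cat >> h.py <<'E'
from scipy.optimize import minimize
T=np.linspace(0,2*np.pi,40)
def prof(c,rz): return np.vstack([np.c_[c[0]+r*np.cos(T),c[1]+r*np.sin(T),0*T+c[2]+z] for r,z in rz])
CUP=[(.0215,0),(.0295,.056),(.034,.062),(.034,.080)]
MAT=[(.065,.003)]
def yellow(p):
    h=cv2.cvtColor(p["pixels"],cv2.COLOR_BGR2HSV); return cv2.inRange(h,(25,120,50),(35,255,255))
def blue(p):
    h=cv2.cvtColor(p["pixels"],cv2.COLOR_BGR2HSV); return cv2.inRange(h,(95,120,60),(130,255,255))
def fit(views,maskf,shape,g):
    S=8;D=[]
    for p in views:
        m=maskf(p);u=proj(p,prof(g,shape));x0,y0=(u.min(0)-15).astype(int).clip(0);x1,y1=(u.max(0)+15).astype(int)
        D.append((p,cv2.resize(m[y0:y1,x0:x1],None,fx=S,fy=S,interpolation=cv2.INTER_LINEAR)>127,np.array([x0,y0])))
    def cost(c):
        s=0
        for p,m,o in D:
            u=((proj(p,prof(c,shape))-o+.5)*S).astype(np.int32)
            k=np.zeros(m.shape,np.uint8);cv2.fillConvexPoly(k,cv2.convexHull(u),1);k=k>0
            s+=1-(k&m).sum()/max((k|m).sum(),1)
        return s
    g=np.array(g,float)
    r=minimize(cost,g,method="Nelder-Mead",options=dict(initial_simplex=[g,g+[.008,0,0],g+[0,.008,0],g+[0,0,.008]],xatol=1e-4,fatol=1e-4))
    return r.x,r.fun
E
python3 - <<'E'
from h import *
import cell
print(getattr(cell,"finger_overhang",None), [n for n in dir(cell) if not n.startswith('_')])
np.set_printoptions(precision=4,suppress=True)
a,b=shots()
for g in [(.508,.427),(.419,.267),(.574,.264),(.545,-.238)]: print("cup",*fit([a,b],yellow,CUP,g+(0.,)), fit([a],yellow,CUP,g+(0.,))[0][:2])
print("mat",*fit([a,b],blue,MAT,(.455,.124,0.)))
# yellow comps
n,_,st,ce=cv2.connectedComponentsWithStats(yellow(a)); print([(s[4],c.round()) for s,c in zip(st[1:],ce[1:]) if s[4]>30])
def col(p,f):
    o=[]
    h=cv2.cvtColor(p["pixels"],cv2.COLOR_BGR2HSV)
    for P,lo,hi in (((.671,.1015,.128),(95,110,50),(130,255,255)),((.671,-.101,.128),(5,120,50),(24,255,255))):
        m=cv2.inRange(h,lo,hi);u=proj(p,[P])[0];k=np.zeros_like(m);L=proj(p,[np.add(P,(0,-.03,0)),np.add(P,(0,.03,0))]).astype(int)
        cv2.line(k,L[0].tolist(),L[1].tolist(),255,5 if f else 9)
        ys,xs=np.nonzero(m&k);o.append((xs.mean(),ys.mean(),len(xs)));
    return o
A=col(a,1);B=col(b,0);print(A,B)
for i in 0,1: print("collar",*tri(a,A[i][:2],b,B[i][:2]), onz(a,A[i][:2],.131))
E
```

```text
0.0655 ['IKError', 'boxes_of', 'finger_overhang', 'hand_in', 'mark_of', 'observe', 'read_camera', 'trace']
cup [0.5135 0.4265 0.0048] 1.2285278318445343 [0.5137 0.4271]
cup [ 0.4208  0.2658 -0.0009] 1.1519394300704504 [0.4255 0.2746]
cup [ 0.5741  0.2661 -0.0012] 1.2419697066834232 [0.5885 0.2776]
cup [ 0.5432 -0.241   0.001 ] 1.2254665124047535 [ 0.5423 -0.2402]
mat [ 0.4511  0.126  -0.0035] 0.10419978719119505
[(np.int32(320), array([224., 204.])), (np.int32(344), array([411., 215.])), (np.int32(288), array([164., 227.])), (np.int32(154), array([354., 264.])), (np.int32(346), array([223., 261.]))]
[(np.float64(283.2432432432432), np.float64(161.95945945945945), 74), (np.float64(360.5), np.float64(161.0), 122)] [(np.float64(215.14084507042253), np.float64(230.56338028169014), 71), (np.float64(261.45283018867923), np.float64(179.27358490566039), 212)]
collar [0.6676 0.0999 0.1304] 0.0013613336049828036 [0.668  0.1001 0.131 ]
collar [ 0.6711 -0.1005  0.1295] 0.0002690878139149339 [ 0.6705 -0.1005  0.131 ]
```

Request:
{"method": "arm_command", "body": {
  "series": [
    {"x": 0,"y": 0,"z": -20,"rz": 8.2},
    {"x": 0,"y": 0,"z": -20,"rz": 16.3},
    {"x": 0,"y": 0,"z": -20,"rz": 24.45},
    {"x": 0,"y": 0,"z": -20,"rz": 24.45}
  ],
  "hand": 91
}}

```text
invalid input
```

Request:
{"method": "arm_command", "body": {
  "series": [
    {"x": 0,"y": 0,"z": -20,"rx": 0,"ry": 0,"rz": 8.2},
    {"x": 0,"y": 0,"z": -20,"rx": 0,"ry": 0,"rz": 16.3},
    {"x": 0,"y": 0,"z": -20,"rx": 0,"ry": 0,"rz": 24.45},
    {"x": 0,"y": 0,"z": -20,"rx": 0,"ry": 0,"rz": 24.45}
  ],
  "hand": 91
}}

```text
time: 1.9
tool_pos: [0.2174, -0.4779, 0.3123]
tool_rot: [3.141, -0.0, -0.001]
contact_force: [-0.9, 0.1, 0.5]
opening: 0.0912
grip_force: 0.0
```

Run:
```python
from h import *
np.set_printoptions(precision=4,suppress=True)
a,b=shots()
s=observe();print(s["tool_pos"],s["tool_rot"],s["contact_force"],s["time"])
ims=[]
for p,g in((a,(.545,-.238)),(a,(.419,.267)),(b,(.545,-.238)),(b,(.419,.267))):
    u=proj(p,[(*g,.04)])[0].astype(int);w=40
    ims.append(cv2.resize(p["pixels"][u[1]-w:u[1]+w,u[0]-w:u[0]+w],(380,280),interpolation=cv2.INTER_NEAREST))
    h=cv2.cvtColor(p["pixels"],cv2.COLOR_BGR2HSV)[u[1]-25:u[1]+25:5,u[0]]; print(h.tolist())
cv2.imwrite("pics/c1.png",np.vstack([np.hstack(ims[:2]),np.hstack(ims[2:])]))
for p in(a,b):
  for d in boxes_of(p,"cup1"): print(np.round(d["point"],3),round(d["confidence"],2))
  for d in trace(p,"cup1"): ys,xs=np.nonzero(d["pixels"]);print(len(xs),xs.min(),xs.max(),ys.min(),ys.max(),round(d["confidence"],2))
```

```text
[ 0.2173 -0.4778  0.3122] [-3.1415  0.0001  0.0039] [-0.4735  0.2436 -0.1198] 2.0
[[13, 180, 218], [14, 177, 230], [12, 177, 232], [23, 236, 159], [30, 196, 253], [30, 190, 244], [30, 189, 245], [30, 212, 185], [12, 182, 144], [13, 182, 216]]
[[14, 175, 235], [14, 175, 235], [17, 185, 239], [23, 233, 105], [31, 169, 249], [30, 171, 244], [30, 171, 244], [29, 209, 239], [12, 188, 130], [13, 181, 217]]
[[7, 98, 47], [27, 146, 105], [22, 171, 103], [23, 173, 121], [24, 165, 128], [22, 175, 99], [22, 151, 96], [22, 167, 93], [23, 178, 93], [12, 144, 126]]
[[21, 150, 100], [26, 167, 170], [23, 168, 117], [22, 159, 120], [28, 163, 138], [31, 161, 176], [22, 162, 101], [21, 155, 94], [22, 158, 97], [23, 189, 89]]
[0.515 0.434 0.048] 0.92
[0.424 0.272 0.044] 0.83
[ 0.548 -0.248  0.044] 0.76
[0.58  0.27  0.046] 0.71
583 149 176 212 237 0.9
551 210 236 190 215 0.82
529 399 424 201 226 0.69
556 209 234 246 272 0.66
1423 249 396 158 187 0.34
[0.418 0.26  0.056] 0.89
[ 0.545 -0.223  0.056] 0.82
[0.514 0.423 0.053] 0.63
[0.57  0.266 0.056] 0.61
1481 267 304 332 382 0.98
1771 168 210 382 436 0.89
817 323 350 172 210 0.75
1478 193 232 305 354 0.64
```

View pics/c1.png

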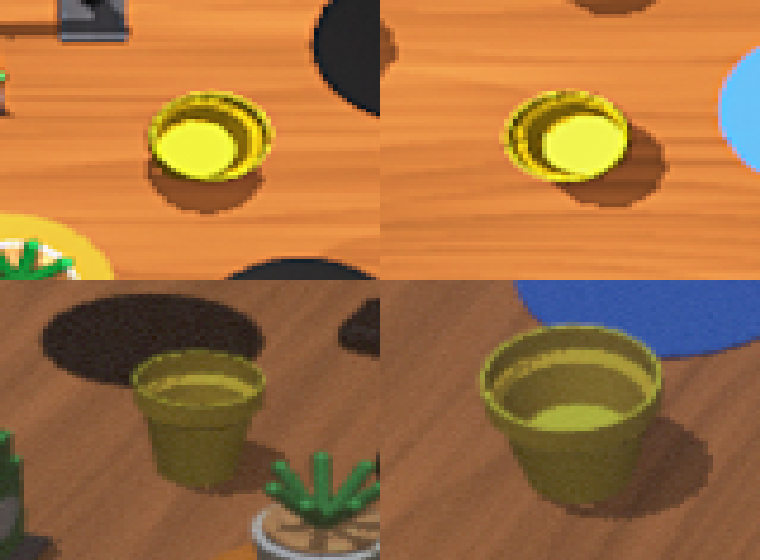

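The crop confirms yellow tumblers at (411,214) and (221,260), next to the blue mat. I widen the colour mask to hue 20–35 and fit the rest.

```bash
cat >> h.py <<'E'
def yellow(p):
    h=cv2.cvtColor(p["pixels"],cv2.COLOR_BGR2HSV); m=cv2.inRange(h,(19,110,50),(36,255,255))
    m=cv2.morphologyEx(m,cv2.MORPH_OPEN,np.ones((2,2),np.uint8)); o=np.zeros_like(m)
    for c in cv2.findContours(m,cv2.RETR_EXTERNAL,cv2.CHAIN_APPROX_NONE)[0]:
        if cv2.contourArea(c)>100: cv2.fillConvexPoly(o,cv2.convexHull(c),255)
    return o
E
python3 - <<'E'
from h import *
np.set_printoptions(precision=4,suppress=True)
a,b=shots()
for g in [(.512,.427),(.420,.267),(.574,.264),(.545,-.238)]:
    for v in ([a,b],): print("cup",*fit(v,yellow,CUP,g+(0.,)))
    for v in a,b: print("  rim", fit([v],yellow,CUP,g+(0.,))[0])
n,_,st,ce=cv2.connectedComponentsWithStats(yellow(a)); print([(s[4],c.round()) for s,c in zip(st[1:],ce[1:])])
for p in (a,b): print(fit([p],blue,MAT,(.453,.125,0.)))
E
```

```text
cup [ 0.5117  0.4264 -0.0037] 0.06267619135443236
  rim [0.5105 0.4241 0.0041]
  rim [0.5078 0.4298 0.0036]
cup [ 0.4188  0.2648 -0.0052] 0.07603477337563413
  rim [0.4174 0.2624 0.0061]
  rim [ 0.4203  0.2616 -0.0098]
cup [ 0.573   0.2652 -0.0046] 0.06568106442865485
  rim [0.5699 0.2625 0.0091]
  rim [ 0.571   0.2666 -0.0019]
cup [ 0.5424 -0.2445 -0.0049] 0.09187839367497119
  rim [ 0.5387 -0.2413  0.0123]
  rim [ 0.5381 -0.234   0.0028]
[(np.int32(577), array([223., 204.])), (np.int32(567), array([413., 215.])), (np.int32(619), array([162., 226.])), (np.int32(1749), array([370., 260.])), (np.int32(584), array([222., 260.]))]
(array([ 0.4542,  0.1286, -0.0274]), np.float64(0.018030630461336128))
(array([ 0.455 ,  0.1173, -0.0143]), np.float64(0.05853606714118775))
```

Request:
{"method": "arm_command", "body": {
  "series": [
    {"x": 100,"y": -72,"z": 0,"rx": 0,"ry": 0,"rz": 0},
    {"x": 326,"y": -236,"z": 0,"rx": 0,"ry": 0,"rz": 0},
    {"x": 326,"y": -236,"z": 0,"rx": 0,"ry": 0,"rz": 0},
    {"x": 326,"y": -236,"z": 0,"rx": 0,"ry": 0,"rz": 0},
    {"x": 326,"y": -236,"z": 0,"rx": 0,"ry": 0,"rz": 0},
    {"x": 326,"y": -236,"z": 0,"rx": 0,"ry": 0,"rz": 0},
    {"x": 326,"y": -236,"z": 0,"rx": 0,"ry": 0,"rz": 0},
    {"x": 326,"y": -236,"z": 0,"rx": 0,"ry": 0,"rz": 0},
    {"x": 326,"y": -236,"z": 0,"rx": 0,"ry": 0,"rz": 0},
    {"x": 326,"y": -236,"z": 0,"rx": 0,"ry": 0,"rz": 0},
    {"x": 326,"y": -236,"z": 0,"rx": 0,"ry": 0,"rz": 0},
    {"x": 326,"y": -236,"z": 0,"rx": 0,"ry": 0,"rz": 0}
  ]
}}

```text
time: 3.5
tool_pos: [0.5424, -0.243, 0.3124]
tool_rot: [3.141, 0.0, -0.002]
contact_force: [0.2, 0.6, 0.6]
opening: 0.0911
grip_force: 0.0
```

Run:
```python
from h import *
a,b=both("b"); s=observe();print(s["tool_pos"],s["tool_rot"],s["time"],s["qpos"])
n,_,st,ce=cv2.connectedComponentsWithStats(yellow(a)); print([(s[4],c.round()) for s,c in zip(st[1:],ce[1:])])
```

```text
[ 0.54248259 -0.24297867  0.31248165] [ 3.14127757e+00 -1.26930030e-04 -1.85914791e-03] 3.6 [-5.49907253e-01  4.57790602e-01  1.28809681e+00 -2.05966501e-04
  1.39543274e+00  1.02278415e+00]
[(np.int32(577), array([223., 204.])), (np.int32(619), array([162., 226.])), (np.int32(861), array([361., 255.])), (np.int32(578), array([222., 260.]))]
```

View pics/b_top.png

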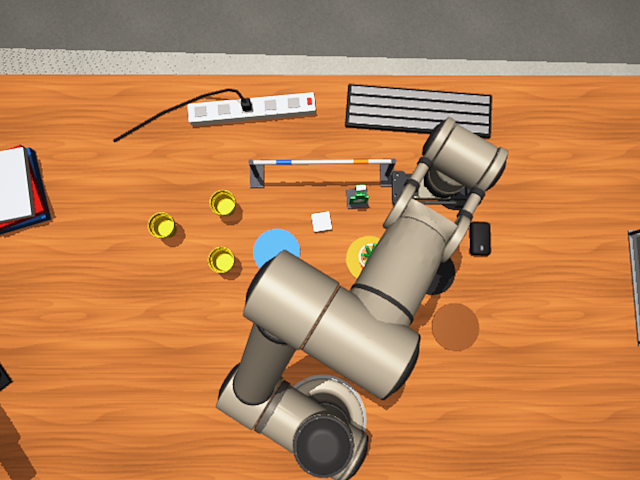

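Top view with the arm moved: no further cups come into sight, so there are four. The area it hid before holds only the brown disc, at (455,326).

Request:
{"method": "arm_command", "body": {
  "series": [
    {"x": 0,"y": 0,"z": 50,"rx": 0,"ry": 0,"rz": 0},
    {"x": 0,"y": 0,"z": 100,"rx": 0,"ry": 0,"rz": 0},
    {"x": 0,"y": 0,"z": 140,"rx": 0,"ry": 0,"rz": 0},
    {"x": 0,"y": 0,"z": 165,"rx": 0,"ry": 0,"rz": 0},
    {"x": 0,"y": 0,"z": 180,"rx": 0,"ry": 0,"rz": 0},
    {"x": 0,"y": 0,"z": 187,"rx": 0,"ry": 0,"rz": 0},
    {"x": 0,"y": 0,"z": 187,"rx": 0,"ry": 0,"rz": 0}
  ]
}}

```text
time: 4.3
tool_pos: [0.5428, -0.2423, 0.1248]
tool_rot: [-3.141, 0.001, -0.001]
contact_force: [0.4, -1.1, 0.9]
opening: 0.091
grip_force: 0.0
```

Request:
{"method": "arm_command", "body": {
  "series": [
    {"x": 0,"y": 0,"z": 0,"rx": 0,"ry": 0,"rz": 0},
    {"x": 0,"y": 0,"z": 0,"rx": 0,"ry": 0,"rz": 0},
    {"x": 0,"y": 0,"z": 0,"rx": 0,"ry": 0,"rz": 0},
    {"x": 0,"y": 0,"z": 0,"rx": 0,"ry": 0,"rz": 0},
    {"x": 0,"y": 0,"z": 0,"rx": 0,"ry": 0,"rz": 0},
    {"x": 0,"y": 0,"z": 0,"rx": 0,"ry": 0,"rz": 0},
    {"x": 0,"y": 0,"z": 0,"rx": 0,"ry": 0,"rz": 0},
    {"x": 0,"y": 0,"z": 0,"rx": 0,"ry": 0,"rz": 0}
  ],
  "hand": 60,
  "squeeze": 15
}}

```text
time: 5.1
tool_pos: [0.5437, -0.242, 0.1259]
tool_rot: [3.141, -0.001, 0.0]
contact_force: [0.1, 1.7, 5.3]
opening: 0.0662
grip_force: 15.0
```

Request:
{"method": "arm_command", "body": {
  "series": [
    {"x": 0,"y": 0,"z": -20,"rx": 0,"ry": 0,"rz": 0},
    {"x": 0,"y": 0,"z": -60,"rx": 0,"ry": 0,"rz": 0},
    {"x": 0,"y": 0,"z": -110,"rx": 0,"ry": 0,"rz": 0},
    {"x": 0,"y": 0,"z": -150,"rx": 0,"ry": 0,"rz": 0},
    {"x": 0,"y": 0,"z": -187,"rx": 0,"ry": 0,"rz": 0},
    {"x": 0,"y": 0,"z": -187,"rx": 0,"ry": 0,"rz": 0},
    {"x": 0,"y": 0,"z": -187,"rx": 0,"ry": 0,"rz": 0}
  ]
}}

```text
time: 5.8
tool_pos: [0.5432, -0.2418, 0.3123]
tool_rot: [3.141, -0.0, 0.0]
contact_force: [-0.7, -0.5, -1.5]
opening: 0.0662
grip_force: 15.0
```

Run:
```python
from h import *
np.set_printoptions(precision=4,suppress=True)
a,b=both("c"); s=observe();print(s["tool_pos"],s["opening"],s["contact_force"])
for p in (a,b):
  for d in mark_of(p,"cup1"): print(np.round(d["point"],3),round(d["confidence"],2))
u=proj(b,[(.543,-.242,.21)])[0].astype(int);w=60
cv2.imwrite("pics/c2.png",cv2.resize(b["pixels"][max(0,u[1]-w):u[1]+w,u[0]-w:u[0]+w],(480,480)))
```

```text
[ 0.5427 -0.2416  0.3103] 0.06650220894229296 [-0.1645 -0.0055 -1.0178]
[ 0.421  0.264 -0.001] 0.92
[ 0.545 -0.241  0.186] 0.63
[ 0.511  0.426 -0.001] 0.59
[0.572 0.264 0.003] 0.57
[ 0.418  0.264 -0.003] 0.92
[0.51  0.424 0.001] 0.66
[0.57  0.267 0.001] 0.62
[ 0.547 -0.24   0.184] 0.61
```

View pics/c2.png

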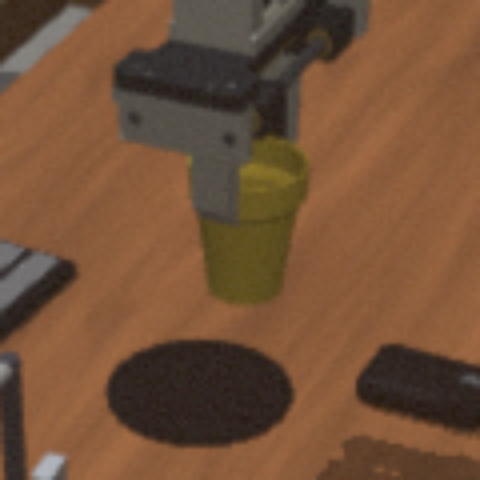

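The crop shows the tumbler held upright between the fingers. I place it on the blue mat.

Request:
{"method": "arm_command", "body": {
  "series": [
    {"x": -24,"y": -100,"z": 0,"rx": 0,"ry": 0,"rz": 0},
    {"x": -90,"y": -367,"z": 0,"rx": 0,"ry": 0,"rz": 0},
    {"x": -90,"y": -367,"z": 0,"rx": 0,"ry": 0,"rz": 0},
    {"x": -90,"y": -367,"z": 0,"rx": 0,"ry": 0,"rz": 0},
    {"x": -90,"y": -367,"z": 0,"rx": 0,"ry": 0,"rz": 0},
    {"x": -90,"y": -367,"z": 0,"rx": 0,"ry": 0,"rz": 0},
    {"x": -90,"y": -367,"z": 0,"rx": 0,"ry": 0,"rz": 0},
    {"x": -90,"y": -367,"z": 0,"rx": 0,"ry": 0,"rz": 0},
    {"x": -90,"y": -367,"z": 0,"rx": 0,"ry": 0,"rz": 0},
    {"x": -90,"y": -367,"z": 0,"rx": 0,"ry": 0,"rz": 0},
    {"x": -90,"y": -367,"z": 0,"rx": 0,"ry": 0,"rz": 0},
    {"x": -90,"y": -367,"z": 45,"rx": 0,"ry": 0,"rz": 0},
    {"x": -90,"y": -367,"z": 90,"rx": 0,"ry": 0,"rz": 0},
    {"x": -90,"y": -367,"z": 130,"rx": 0,"ry": 0,"rz": 0},
    {"x": -90,"y": -367,"z": 160,"rx": 0,"ry": 0,"rz": 0},
    {"x": -90,"y": -367,"z": 172,"rx": 0,"ry": 0,"rz": 0},
    {"x": -90,"y": -367,"z": 178,"rx": 0,"ry": 0,"rz": 0},
    {"x": -90,"y": -367,"z": 182,"rx": 0,"ry": 0,"rz": 0},
    {"x": -90,"y": -367,"z": 183,"rx": 0,"ry": 0,"rz": 0},
    {"x": -90,"y": -367,"z": 183,"rx": 0,"ry": 0,"rz": 0}
  ]
}}

```text
time: 8.0
tool_pos: [0.4538, 0.1249, 0.1298]
tool_rot: [-3.142, -0.001, -0.0]
contact_force: [-0.9, 0.6, -2.0]
opening: 0.0661
grip_force: 15.0
```

Run:
```python
from h import *
s=observe();print(s["tool_pos"],s["tool_rot"],s["opening"],s["contact_force"])
```

```text
[0.45380292 0.12489673 0.12981297] [-3.14154894e+00 -1.40244688e-03 -3.65027239e-04] 0.0661271558611776 [-0.94748112  0.57546206 -2.00304861]
```

Request:
{"method": "arm_command", "body": {
  "series": [
    {"x": 0,"y": 0,"z": 1,"rx": 0,"ry": 0,"rz": 0},
    {"x": 0,"y": 0,"z": 1.5,"rx": 0,"ry": 0,"rz": 0},
    {"x": 0,"y": 0,"z": 1.5,"rx": 0,"ry": 0,"rz": 0}
  ]
}}

```text
time: 8.3
tool_pos: [0.4542, 0.1251, 0.1289]
tool_rot: [3.142, -0.003, 0.0]
contact_force: [-0.3, -1.6, 6.0]
opening: 0.0663
grip_force: 15.0
```

Request:
{"method": "arm_command", "body": {
  "series": [
    {"x": 0,"y": 0,"z": 0,"rx": 0,"ry": 0,"rz": 0},
    {"x": 0,"y": 0,"z": 0,"rx": 0,"ry": 0,"rz": 0},
    {"x": 0,"y": 0,"z": 0,"rx": 0,"ry": 0,"rz": 0},
    {"x": 0,"y": 0,"z": 0,"rx": 0,"ry": 0,"rz": 0},
    {"x": 0,"y": 0,"z": 0,"rx": 0,"ry": 0,"rz": 0},
    {"x": 0,"y": 0,"z": 0,"rx": 0,"ry": 0,"rz": 0},
    {"x": 0,"y": 0,"z": -30,"rx": 0,"ry": 0,"rz": 0},
    {"x": 0,"y": 0,"z": -75,"rx": 0,"ry": 0,"rz": 0},
    {"x": 0,"y": 0,"z": -120,"rx": 0,"ry": 0,"rz": 0},
    {"x": 0,"y": 0,"z": -150,"rx": 0,"ry": 0,"rz": 0},
    {"x": -34,"y": -140,"z": -150,"rx": 0,"ry": 0,"rz": 0},
    {"x": -34,"y": -140,"z": -150,"rx": 0,"ry": 0,"rz": 0},
    {"x": -34,"y": -140,"z": -150,"rx": 0,"ry": 0,"rz": 0},
    {"x": -34,"y": -140,"z": -150,"rx": 0,"ry": 0,"rz": 0},
    {"x": -34,"y": -140,"z": -150,"rx": 0,"ry": 0,"rz": 0},
    {"x": -34,"y": -140,"z": -150,"rx": 0,"ry": 0,"rz": 0}
  ],
  "hand": 91
}}

```text
time: 9.9
tool_pos: [0.4194, 0.2644, 0.2775]
tool_rot: [3.141, 0.0, -0.0]
contact_force: [-0.3, -0.2, -0.3]
opening: 0.0913
grip_force: 0.0
```

Run:
```python
from h import *
np.set_printoptions(precision=4,suppress=True)
a,b=shots(); s=observe();print(s["tool_pos"],s["tool_rot"],s["opening"],s["contact_force"])
for p in (a,b):
  for d in mark_of(p,"cup1"): print(np.round(d["point"],3),round(d["confidence"],2))
for p in (a,b):print(fit([p],yellow,CUP,(.455,.125,.003)))
```

```text
[0.4197 0.264  0.2776] [ 3.1412  0.0001 -0.0017] 0.09072677976258167 [ 0.5304 -0.0139  0.0733]
[0.452 0.122 0.003] 0.85
[0.419 0.265 0.002] 0.62
[0.574 0.267 0.001] 0.56
[0.669 0.099 0.127] 0.4
[ 0.572  0.264 -0.001] 0.94
[ 0.418  0.265 -0.   ] 0.65
[ 0.509  0.427 -0.002] 0.59
[ 0.455  0.128 -0.002] 0.58
(array([0.4515, 0.1243, 0.0038]), np.float64(0.0690323500071256))
(array([ 0.4554,  0.1193, -0.0071]), np.float64(0.06375451093237727))
```

Request:
{"method": "arm_command", "body": {
  "series": [
    {"x": 0,"y": 0,"z": 45,"rx": 0,"ry": 0,"rz": 0},
    {"x": 0,"y": 0,"z": 90,"rx": 0,"ry": 0,"rz": 0},
    {"x": 0,"y": 0,"z": 125,"rx": 0,"ry": 0,"rz": 0},
    {"x": 0,"y": 0,"z": 144,"rx": 0,"ry": 0,"rz": 0},
    {"x": 0,"y": 0,"z": 152,"rx": 0,"ry": 0,"rz": 0},
    {"x": 0,"y": 0,"z": 152,"rx": 0,"ry": 0,"rz": 0}
  ]
}}

```text
time: 10.7
tool_pos: [0.4193, 0.2645, 0.1251]
tool_rot: [3.141, 0.001, -0.001]
contact_force: [1.4, 0.2, 1.3]
opening: 0.0907
grip_force: 0.0
```

Request:
{"method": "arm_command", "body": {
  "series": [
    {"x": 0,"y": 0,"z": 0,"rx": 0,"ry": 0,"rz": 0},
    {"x": 0,"y": 0,"z": 0,"rx": 0,"ry": 0,"rz": 0},
    {"x": 0,"y": 0,"z": 0,"rx": 0,"ry": 0,"rz": 0},
    {"x": 0,"y": 0,"z": 0,"rx": 0,"ry": 0,"rz": 0},
    {"x": 0,"y": 0,"z": 0,"rx": 0,"ry": 0,"rz": 0},
    {"x": 0,"y": 0,"z": 0,"rx": 0,"ry": 0,"rz": 0},
    {"x": 0,"y": 0,"z": 0,"rx": 0,"ry": 0,"rz": 0}
  ],
  "hand": 60
}}

```text
time: 11.4
tool_pos: [0.4198, 0.2654, 0.1266]
tool_rot: [-3.141, -0.002, 0.0]
contact_force: [-0.7, 0.1, 6.3]
opening: 0.0684
grip_force: 15.0
```

Request:
{"method": "arm_command", "body": {
  "series": [
    {"x": 0,"y": 0,"z": -20,"rx": 0,"ry": 0,"rz": 0},
    {"x": 0,"y": 0,"z": -60,"rx": 0,"ry": 0,"rz": 0},
    {"x": 0,"y": 0,"z": -100,"rx": 0,"ry": 0,"rz": 0},
    {"x": 0,"y": 0,"z": -130,"rx": 0,"ry": 0,"rz": 0},
    {"x": 0,"y": 0,"z": -150,"rx": 0,"ry": 0,"rz": 0},
    {"x": 0,"y": 0,"z": -150,"rx": 0,"ry": 0,"rz": 0},
    {"x": 34,"y": 140,"z": -150,"rx": 0,"ry": 0,"rz": 0},
    {"x": 34,"y": 140,"z": -150,"rx": 0,"ry": 0,"rz": 0},
    {"x": 34,"y": 140,"z": -150,"rx": 0,"ry": 0,"rz": 0},
    {"x": 34,"y": 140,"z": -150,"rx": 0,"ry": 0,"rz": 0},
    {"x": 34,"y": 140,"z": -150,"rx": 0,"ry": 0,"rz": 0},
    {"x": 34,"y": 140,"z": -150,"rx": 0,"ry": 0,"rz": 0}
  ]
}}

```text
time: 12.6
tool_pos: [0.4528, 0.1258, 0.2749]
tool_rot: [-3.141, 0.002, 0.001]
contact_force: [-0.0, 0.6, -0.3]
opening: 0.069
grip_force: 15.0
```

Run:
```python
from h import *
np.set_printoptions(precision=4,suppress=True)
a,b=shots(); s=observe();print(s["tool_pos"],s["tool_rot"],s["opening"],s["contact_force"])
for p in (a,b):
  for d in mark_of(p,"cup1"): print(np.round(d["point"],3),round(d["confidence"],2))
```

```text
[0.4528 0.1262 0.2752] [-3.1416  0.0009  0.0019] 0.06873046067912512 [-0.3451  0.7146 -0.6343]
[ 0.508  0.425 -0.001] 0.75
[0.532 0.005 0.001] 0.63
[0.452 0.126 0.002] 0.5
[0.453 0.124 0.15 ] 0.5
[ 0.575  0.266 -0.001] 0.98
[ 0.511  0.427 -0.   ] 0.89
[ 0.458  0.128 -0.002] 0.82
[0.451 0.128 0.147] 0.64
```

Request:
{"method": "arm_command", "body": {
  "series": [
    {"x": 1,"y": 0,"z": 30,"rx": 0,"ry": 0,"rz": 0},
    {"x": 1,"y": 0,"z": 60,"rx": 0,"ry": 0,"rz": 0},
    {"x": 1,"y": 0,"z": 85,"rx": 0,"ry": 0,"rz": 0},
    {"x": 1,"y": 0,"z": 105,"rx": 0,"ry": 0,"rz": 0},
    {"x": 1,"y": 0,"z": 114,"rx": 0,"ry": 0,"rz": 0},
    {"x": 1,"y": 0,"z": 118,"rx": 0,"ry": 0,"rz": 0},
    {"x": 1,"y": 0,"z": 120,"rx": 0,"ry": 0,"rz": 0},
    {"x": 1,"y": 0,"z": 121,"rx": 0,"ry": 0,"rz": 0},
    {"x": 1,"y": 0,"z": 121,"rx": 0,"ry": 0,"rz": 0}
  ]
}}

```text
time: 13.7
tool_pos: [0.4549, 0.1253, 0.1556]
tool_rot: [-3.141, -0.002, 0.0]
contact_force: [-0.8, 0.9, 1.9]
opening: 0.0687
grip_force: 15.0
```

Request:
{"method": "arm_command", "body": {
  "series": [
    {"x": 0,"y": 0,"z": 1,"rx": 0,"ry": 0,"rz": 0},
    {"x": 0,"y": 0,"z": 1,"rx": 0,"ry": 0,"rz": 0}
  ]
}}

```text
time: 13.9
tool_pos: [0.4553, 0.1253, 0.1555]
tool_rot: [-3.141, -0.004, 0.0]
contact_force: [-2.1, -0.1, 11.8]
opening: 0.069
grip_force: 15.0
```

Request:
{"method": "arm_command", "body": {
  "series": [
    {"x": 0,"y": 0,"z": 0,"rx": 0,"ry": 0,"rz": 0},
    {"x": 0,"y": 0,"z": 0,"rx": 0,"ry": 0,"rz": 0},
    {"x": 0,"y": 0,"z": 0,"rx": 0,"ry": 0,"rz": 0},
    {"x": 0,"y": 0,"z": 0,"rx": 0,"ry": 0,"rz": 0},
    {"x": 0,"y": 0,"z": 0,"rx": 0,"ry": 0,"rz": 0},
    {"x": 0,"y": 0,"z": 0,"rx": 0,"ry": 0,"rz": 0},
    {"x": 0,"y": 0,"z": -30,"rx": 0,"ry": 0,"rz": 0},
    {"x": 0,"y": 0,"z": -75,"rx": 0,"ry": 0,"rz": 0},
    {"x": 0,"y": 0,"z": -120,"rx": 0,"ry": 0,"rz": 0},
    {"x": 0,"y": 0,"z": -140,"rx": 0,"ry": 0,"rz": 0},
    {"x": 118,"y": -140,"z": -140,"rx": 0,"ry": 0,"rz": 0},
    {"x": 118,"y": -140,"z": -140,"rx": 0,"ry": 0,"rz": 0},
    {"x": 118,"y": -140,"z": -140,"rx": 0,"ry": 0,"rz": 0},
    {"x": 118,"y": -140,"z": -140,"rx": 0,"ry": 0,"rz": 0},
    {"x": 118,"y": -140,"z": -140,"rx": 0,"ry": 0,"rz": 0},
    {"x": 118,"y": -140,"z": -140,"rx": 0,"ry": 0,"rz": 0},
    {"x": 118,"y": -140,"z": -140,"rx": 0,"ry": 0,"rz": 0}
  ],
  "hand": 91
}}

```text
time: 15.6
tool_pos: [0.5717, 0.2644, 0.2936]
tool_rot: [3.141, 0.001, -0.0]
contact_force: [-0.4, 0.4, 0.8]
opening: 0.091
grip_force: 0.0
```

Run:
```python
from h import *
np.set_printoptions(precision=4,suppress=True)
a,b=shots(); s=observe();print(s["tool_pos"],s["tool_rot"],s["opening"],s["contact_force"])
for p in (a,b):
  for d in mark_of(p,"cup1"): print(np.round(d["point"],3),round(d["confidence"],2))
```

```text
[0.5719 0.2642 0.2942] [ 3.1414 -0.0002 -0.0009] 0.09089198776657499 [ 0.2565 -0.0651 -0.0584]
[0.453 0.124 0.001] 0.61
[0.454 0.124 0.03 ] 0.58
[0.572 0.268 0.001] 0.55
[ 0.457  0.129 -0.   ] 0.94
[ 0.51   0.426 -0.001] 0.92
[0.452 0.124 0.028] 0.84
[ 0.57   0.267 -0.   ] 0.67
```

Nested at z≈0.029, so it is fully home. On to the next cup.

Request:
{"method": "arm_command", "body": {
  "series": [
    {"x": 0,"y": -1,"z": 45,"rx": 0,"ry": 0,"rz": 0},
    {"x": 0,"y": -1,"z": 90,"rx": 0,"ry": 0,"rz": 0},
    {"x": 0,"y": -1,"z": 130,"rx": 0,"ry": 0,"rz": 0},
    {"x": 0,"y": -1,"z": 155,"rx": 0,"ry": 0,"rz": 0},
    {"x": 0,"y": -1,"z": 168,"rx": 0,"ry": 0,"rz": 0},
    {"x": 0,"y": -1,"z": 168,"rx": 0,"ry": 0,"rz": 0}
  ]
}}

```text
time: 16.4
tool_pos: [0.5717, 0.2656, 0.1245]
tool_rot: [3.141, 0.003, -0.0]
contact_force: [-0.6, -0.4, 0.1]
opening: 0.091
grip_force: 0.0
```

Request:
{"method": "arm_command", "body": {
  "series": [
    {"x": 0,"y": 0,"z": 0,"rx": 0,"ry": 0,"rz": 0},
    {"x": 0,"y": 0,"z": 0,"rx": 0,"ry": 0,"rz": 0},
    {"x": 0,"y": 0,"z": 0,"rx": 0,"ry": 0,"rz": 0},
    {"x": 0,"y": 0,"z": 0,"rx": 0,"ry": 0,"rz": 0},
    {"x": 0,"y": 0,"z": 0,"rx": 0,"ry": 0,"rz": 0},
    {"x": 0,"y": 0,"z": 0,"rx": 0,"ry": 0,"rz": 0},
    {"x": 0,"y": 0,"z": 0,"rx": 0,"ry": 0,"rz": 0}
  ],
  "hand": 60
}}

```text
time: 17.1
tool_pos: [0.5729, 0.2663, 0.127]
tool_rot: [-3.141, -0.002, 0.0]
contact_force: [-0.9, -1.0, 6.5]
opening: 0.0674
grip_force: 15.0
```

Request:
{"method": "arm_command", "body": {
  "series": [
    {"x": 0,"y": 0,"z": -20,"rx": 0,"ry": 0,"rz": 0},
    {"x": 0,"y": 0,"z": -60,"rx": 0,"ry": 0,"rz": 0},
    {"x": 0,"y": 0,"z": -100,"rx": 0,"ry": 0,"rz": 0},
    {"x": 0,"y": 0,"z": -140,"rx": 0,"ry": 0,"rz": 0},
    {"x": 0,"y": 0,"z": -174,"rx": 0,"ry": 0,"rz": 0},
    {"x": 0,"y": 0,"z": -174,"rx": 0,"ry": 0,"rz": 0},
    {"x": -118,"y": 140,"z": -174,"rx": 0,"ry": 0,"rz": 0},
    {"x": -118,"y": 140,"z": -174,"rx": 0,"ry": 0,"rz": 0},
    {"x": -118,"y": 140,"z": -174,"rx": 0,"ry": 0,"rz": 0},
    {"x": -118,"y": 140,"z": -174,"rx": 0,"ry": 0,"rz": 0},
    {"x": -118,"y": 140,"z": -174,"rx": 0,"ry": 0,"rz": 0},
    {"x": -118,"y": 140,"z": -174,"rx": 0,"ry": 0,"rz": 0},
    {"x": -118,"y": 140,"z": -174,"rx": 0,"ry": 0,"rz": 0}
  ]
}}

```text
time: 18.4
tool_pos: [0.4549, 0.1266, 0.2994]
tool_rot: [-3.141, -0.0, 0.0]
contact_force: [0.2, 0.1, -1.4]
opening: 0.0672
grip_force: 15.0
```

Run:
```python
from h import *
np.set_printoptions(precision=4,suppress=True)
a,b=shots(); s=observe();print(s["tool_pos"],s["tool_rot"],s["opening"],s["contact_force"])
for p in (a,b):
  for d in mark_of(p,"cup1"): print(np.round(d["point"],3),round(d["confidence"],2))
```

```text
[0.4549 0.1268 0.2992] [-3.1416  0.0004  0.001 ] 0.06740579575707456 [ 0.2229  0.1962 -0.9166]
[0.51  0.425 0.001] 0.68
[0.453 0.126 0.032] 0.59
[0.458 0.126 0.176] 0.5
[0.669 0.002 0.124] 0.27
[0.455 0.129 0.028] 0.77
[0.453 0.129 0.175] 0.71
[0.509 0.428 0.001] 0.67
[0.456 0.126 0.002] 0.61
```

Request:
{"method": "arm_command", "body": {
  "series": [
    {"x": 0,"y": 1,"z": 30,"rx": 0,"ry": 0,"rz": 0},
    {"x": 0,"y": 1,"z": 60,"rx": 0,"ry": 0,"rz": 0},
    {"x": 0,"y": 1,"z": 85,"rx": 0,"ry": 0,"rz": 0},
    {"x": 0,"y": 1,"z": 102,"rx": 0,"ry": 0,"rz": 0},
    {"x": 0,"y": 1,"z": 111,"rx": 0,"ry": 0,"rz": 0},
    {"x": 0,"y": 1,"z": 115,"rx": 0,"ry": 0,"rz": 0},
    {"x": 0,"y": 1,"z": 117,"rx": 0,"ry": 0,"rz": 0},
    {"x": 0,"y": 1,"z": 118.5,"rx": 0,"ry": 0,"rz": 0},
    {"x": 0,"y": 1,"z": 118.5,"rx": 0,"ry": 0,"rz": 0}
  ]
}}

```text
time: 19.5
tool_pos: [0.455, 0.1252, 0.1821]
tool_rot: [-3.141, -0.002, 0.0]
contact_force: [0.6, 0.3, 1.8]
opening: 0.0669
grip_force: 15.0
```

Request:
{"method": "arm_command", "body": {
  "series": [
    {"x": 0,"y": 0,"z": 1,"rx": 0,"ry": 0,"rz": 0},
    {"x": 0,"y": 0,"z": 1,"rx": 0,"ry": 0,"rz": 0}
  ]
}}

```text
time: 19.7
tool_pos: [0.4553, 0.1251, 0.1819]
tool_rot: [-3.141, -0.004, 0.0]
contact_force: [-2.4, -0.4, 9.2]
opening: 0.0671
grip_force: 15.0
```

Request:
{"method": "arm_command", "body": {
  "series": [
    {"x": 0,"y": 0,"z": 0,"rx": 0,"ry": 0,"rz": 0},
    {"x": 0,"y": 0,"z": 0,"rx": 0,"ry": 0,"rz": 0},
    {"x": 0,"y": 0,"z": 0,"rx": 0,"ry": 0,"rz": 0},
    {"x": 0,"y": 0,"z": 0,"rx": 0,"ry": 0,"rz": 0},
    {"x": 0,"y": 0,"z": 0,"rx": 0,"ry": 0,"rz": 0},
    {"x": 0,"y": 0,"z": 0,"rx": 0,"ry": 0,"rz": 0},
    {"x": 0,"y": 0,"z": -30,"rx": 0,"ry": 0,"rz": 0},
    {"x": 0,"y": 0,"z": -70,"rx": 0,"ry": 0,"rz": 0},
    {"x": 0,"y": 0,"z": -110,"rx": 0,"ry": 0,"rz": 0},
    {"x": 56,"y": -302,"z": -120,"rx": 0,"ry": 0,"rz": 0},
    {"x": 56,"y": -302,"z": -120,"rx": 0,"ry": 0,"rz": 0},
    {"x": 56,"y": -302,"z": -120,"rx": 0,"ry": 0,"rz": 0},
    {"x": 56,"y": -302,"z": -120,"rx": 0,"ry": 0,"rz": 0},
    {"x": 56,"y": -302,"z": -120,"rx": 0,"ry": 0,"rz": 0},
    {"x": 56,"y": -302,"z": -120,"rx": 0,"ry": 0,"rz": 0},
    {"x": 56,"y": -302,"z": -120,"rx": 0,"ry": 0,"rz": 0},
    {"x": 56,"y": -302,"z": -120,"rx": 0,"ry": 0,"rz": 0},
    {"x": 56,"y": -302,"z": -120,"rx": 0,"ry": 0,"rz": 0},
    {"x": 56,"y": -302,"z": -120,"rx": 0,"ry": 0,"rz": 0}
  ],
  "hand": 91
}}

```text
time: 21.6
tool_pos: [0.5105, 0.4256, 0.3005]
tool_rot: [3.141, -0.0, -0.002]
contact_force: [0.5, -0.2, 0.1]
opening: 0.0907
grip_force: 0.0
```

Run:
```python
from h import *
np.set_printoptions(precision=4,suppress=True)
a,b=shots(); s=observe();print(s["tool_pos"],s["tool_rot"],s["opening"],s["contact_force"])
for p in (a,b):
  for q in ("cup1","tag_hook"):
    for d in mark_of(p,q): print(q,np.round(d["point"],3),round(d["confidence"],2))
```

```text
[0.5106 0.4258 0.3008] [-3.1415 -0.0005 -0.0016] 0.09100295390807249 [ 0.2177 -1.5997  0.0021]
cup1 [0.455 0.126 0.056] 0.82
cup1 [0.452 0.124 0.001] 0.52
cup1 [ 0.508  0.426 -0.001] 0.51
cup1 [0.453 0.123 0.029] 0.43
tag_hook [ 0.603 -0.097  0.099] 0.93
tag_hook [ 0.43  -0.129  0.   ] 0.59
cup1 [0.452 0.121 0.057] 0.98
cup1 [ 0.51   0.425 -0.   ] 0.88
cup1 [0.457 0.128 0.   ] 0.66
cup1 [0.454 0.129 0.028] 0.55
cup1 [ 0.485 -0.44   0.002] 0.49
cup1 [ 0.602 -0.098  0.119] 0.19
tag_hook [ 0.6   -0.101  0.099] 0.58
```

Request:
{"method": "arm_command", "body": {
  "series": [
    {"x": 0,"y": 0,"z": 45,"rx": 0,"ry": 0,"rz": 0},
    {"x": 0,"y": 0,"z": 90,"rx": 0,"ry": 0,"rz": 0},
    {"x": 0,"y": 0,"z": 135,"rx": 0,"ry": 0,"rz": 0},
    {"x": 0,"y": 0,"z": 162,"rx": 0,"ry": 0,"rz": 0},
    {"x": 0,"y": 0,"z": 175,"rx": 0,"ry": 0,"rz": 0},
    {"x": 0,"y": 0,"z": 175,"rx": 0,"ry": 0,"rz": 0}
  ]
}}

```text
time: 22.5
tool_pos: [0.5098, 0.4266, 0.1236]
tool_rot: [3.14, 0.003, -0.0]
contact_force: [-0.3, -0.7, 0.7]
opening: 0.0907
grip_force: 0.0
```

Request:
{"method": "arm_command", "body": {
  "series": [
    {"x": 0,"y": 0,"z": 0,"rx": 0,"ry": 0,"rz": 0},
    {"x": 0,"y": 0,"z": 0,"rx": 0,"ry": 0,"rz": 0},
    {"x": 0,"y": 0,"z": 0,"rx": 0,"ry": 0,"rz": 0},
    {"x": 0,"y": 0,"z": 0,"rx": 0,"ry": 0,"rz": 0},
    {"x": 0,"y": 0,"z": 0,"rx": 0,"ry": 0,"rz": 0},
    {"x": 0,"y": 0,"z": 0,"rx": 0,"ry": 0,"rz": 0},
    {"x": 0,"y": 0,"z": 0,"rx": 0,"ry": 0,"rz": 0}
  ],
  "hand": 60
}}

```text
time: 23.2
tool_pos: [0.5109, 0.4274, 0.1268]
tool_rot: [-3.14, -0.002, 0.0]
contact_force: [-0.1, -1.1, 6.9]
opening: 0.068
grip_force: 15.0
```

Request:
{"method": "arm_command", "body": {
  "series": [
    {"x": 0,"y": 0,"z": -20,"rx": 0,"ry": 0,"rz": 0},
    {"x": 0,"y": 0,"z": -60,"rx": 0,"ry": 0,"rz": 0},
    {"x": 0,"y": 0,"z": -100,"rx": 0,"ry": 0,"rz": 0},
    {"x": 0,"y": 0,"z": -145,"rx": 0,"ry": 0,"rz": 0},
    {"x": 0,"y": 0,"z": -190,"rx": 0,"ry": 0,"rz": 0},
    {"x": 0,"y": 0,"z": -200,"rx": 0,"ry": 0,"rz": 0},
    {"x": 0,"y": 0,"z": -200,"rx": 0,"ry": 0,"rz": 0},
    {"x": -56,"y": 301,"z": -200,"rx": 0,"ry": 0,"rz": 0},
    {"x": -56,"y": 301,"z": -200,"rx": 0,"ry": 0,"rz": 0},
    {"x": -56,"y": 301,"z": -200,"rx": 0,"ry": 0,"rz": 0},
    {"x": -56,"y": 301,"z": -200,"rx": 0,"ry": 0,"rz": 0},
    {"x": -56,"y": 301,"z": -200,"rx": 0,"ry": 0,"rz": 0},
    {"x": -56,"y": 301,"z": -200,"rx": 0,"ry": 0,"rz": 0},
    {"x": -56,"y": 301,"z": -200,"rx": 0,"ry": 0,"rz": 0},
    {"x": -56,"y": 301,"z": -200,"rx": 0,"ry": 0,"rz": 0},
    {"x": -56,"y": 301,"z": -200,"rx": 0,"ry": 0,"rz": 0},
    {"x": -56,"y": 301,"z": -200,"rx": 0,"ry": 0,"rz": 0}
  ]
}}

```text
time: 24.9
tool_pos: [0.4543, 0.1273, 0.3244]
tool_rot: [-3.141, 0.001, 0.002]
contact_force: [-0.1, -0.5, -1.5]
opening: 0.0684
grip_force: 15.0
```

Run:
```python
from h import *
np.set_printoptions(precision=4,suppress=True)
a,b=shots(); s=observe();print(s["tool_pos"],s["tool_rot"],s["opening"],s["contact_force"])
for p in (a,b):
  for d in mark_of(p,"cup1"): print(np.round(d["point"],3),round(d["confidence"],2))
```

```text
[0.4543 0.1272 0.3247] [-3.1416  0.0008  0.002 ] 0.06818482397708721 [-0.0585 -0.6451 -0.1876]
[0.458 0.125 0.054] 0.62
[0.45  0.125 0.196] 0.47
[ 0.456  0.129 -0.001] 0.94
[0.455 0.125 0.056] 0.92
[0.452 0.125 0.196] 0.82
[0.453 0.127 0.028] 0.72
```

Request:
{"method": "arm_command", "body": {
  "series": [
    {"x": 1,"y": 2,"z": 30,"rx": 0,"ry": 0,"rz": 0},
    {"x": 1,"y": 2,"z": 60,"rx": 0,"ry": 0,"rz": 0},
    {"x": 1,"y": 2,"z": 85,"rx": 0,"ry": 0,"rz": 0},
    {"x": 1,"y": 2,"z": 102,"rx": 0,"ry": 0,"rz": 0},
    {"x": 1,"y": 2,"z": 110,"rx": 0,"ry": 0,"rz": 0},
    {"x": 1,"y": 2,"z": 114,"rx": 0,"ry": 0,"rz": 0},
    {"x": 1,"y": 2,"z": 116,"rx": 0,"ry": 0,"rz": 0},
    {"x": 1,"y": 2,"z": 117,"rx": 0,"ry": 0,"rz": 0},
    {"x": 1,"y": 2,"z": 117,"rx": 0,"ry": 0,"rz": 0}
  ]
}}

```text
time: 26.0
tool_pos: [0.4556, 0.1242, 0.2088]
tool_rot: [-3.142, -0.001, 0.0]
contact_force: [0.6, -0.0, -1.6]
opening: 0.0685
grip_force: 15.0
```

Request:
{"method": "arm_command", "body": {
  "series": [
    {"x": 0,"y": 0,"z": 1.5,"rx": 0,"ry": 0,"rz": 0},
    {"x": 0,"y": 0,"z": 1.5,"rx": 0,"ry": 0,"rz": 0}
  ]
}}

```text
time: 26.2
tool_pos: [0.4559, 0.1242, 0.2077]
tool_rot: [-3.141, -0.002, -0.0]
contact_force: [-0.2, 0.1, 4.5]
opening: 0.0681
grip_force: 15.0
```

Request:
{"method": "arm_command", "body": {
  "series": [
    {"x": 0,"y": 0,"z": 0,"rx": 0,"ry": 0,"rz": 0},
    {"x": 0,"y": 0,"z": 0,"rx": 0,"ry": 0,"rz": 0},
    {"x": 0,"y": 0,"z": 0,"rx": 0,"ry": 0,"rz": 0},
    {"x": 0,"y": 0,"z": 0,"rx": 0,"ry": 0,"rz": 0},
    {"x": 0,"y": 0,"z": 0,"rx": 0,"ry": 0,"rz": 0},
    {"x": 0,"y": 0,"z": 0,"rx": 0,"ry": 0,"rz": 0},
    {"x": 0,"y": 0,"z": -30,"rx": 0,"ry": 0,"rz": 0},
    {"x": 0,"y": 0,"z": -70,"rx": 0,"ry": 0,"rz": 0},
    {"x": 0,"y": 0,"z": -100,"rx": 0,"ry": 0,"rz": 0},
    {"x": 44,"y": 424,"z": -100,"rx": 0,"ry": 0,"rz": 0},
    {"x": 44,"y": 424,"z": -100,"rx": 0,"ry": 0,"rz": 0},
    {"x": 44,"y": 424,"z": -100,"rx": 0,"ry": 0,"rz": 0},
    {"x": 44,"y": 424,"z": -100,"rx": 0,"ry": 0,"rz": 0},
    {"x": 44,"y": 424,"z": -100,"rx": 0,"ry": 0,"rz": 0},
    {"x": 44,"y": 424,"z": -100,"rx": 0,"ry": 0,"rz": 0},
    {"x": 44,"y": 424,"z": -100,"rx": 0,"ry": 0,"rz": 0},
    {"x": 44,"y": 424,"z": -100,"rx": 0,"ry": 0,"rz": 0},
    {"x": 44,"y": 424,"z": -100,"rx": 0,"ry": 0,"rz": 0},
    {"x": 44,"y": 424,"z": -100,"rx": 0,"ry": 0,"rz": 0},
    {"x": 44,"y": 424,"z": -100,"rx": 0,"ry": 0,"rz": 0}
  ],
  "hand": 91
}}

```text
time: 28.2
tool_pos: [0.4991, -0.3, 0.3062]
tool_rot: [-3.141, 0.001, -0.001]
contact_force: [0.8, 0.2, 0.6]
opening: 0.091
grip_force: 0.0
```

Run:
```python
from h import *
np.set_printoptions(precision=4,suppress=True)
a,b=both("d"); s=observe();print(s["tool_pos"],s["tool_rot"],s["opening"],s["contact_force"],s["time"])
for p in (a,b):
  for q in ("cup1","tag","tag_hook","tag_grip","rail_mid"):
    for d in mark_of(p,q): print(q,np.round(d["point"],3),round(d["confidence"],2))
t=proj(a,[(.602,-.098,.06)])[0].astype(int);t2=proj(b,[(.602,-.098,.06)])[0].astype(int);c=proj(b,[(.455,.125,.08)])[0].astype(int)
f=lambda p,u,w:cv2.resize(p["pixels"][u[1]-w:u[1]+w,u[0]-w:u[0]+w],(390,390),interpolation=cv2.INTER_NEAREST)
cv2.imwrite("pics/c3.png",np.hstack([f(a,t,28),f(b,t2,45)]));cv2.imwrite("pics/c4.png",f(b,c,75))
```

```text
[ 0.4993 -0.2988  0.3067] [-3.1411  0.0003  0.001 ] 0.0912039220719509 [ 0.9039  0.5355 -0.1032] 28.3
cup1 [0.454 0.128 0.08 ] 0.84
cup1 [0.67  0.004 0.124] 0.67
cup1 [0.454 0.124 0.03 ] 0.61
cup1 [0.455 0.127 0.002] 0.5
cup1 [0.457 0.124 0.054] 0.43
tag_hook [ 0.604 -0.1    0.098] 0.78
tag_grip [ 0.598 -0.1    0.116] 0.83
tag_grip [0.454 0.126 0.001] 0.57
tag_grip [0.452 0.125 0.079] 0.49
rail_mid [ 0.67  -0.     0.124] 0.67
cup1 [0.453 0.123 0.081] 0.91
cup1 [0.456 0.13  0.004] 0.85
cup1 [0.457 0.128 0.056] 0.56
tag [ 0.603 -0.093 -0.   ] 0.68
tag_hook [ 0.596 -0.097  0.099] 0.79
tag_grip [ 0.6   -0.099  0.118] 0.96
rail_mid [0.669 0.003 0.126] 0.92
rail_mid [0.669 0.101 0.128] 0.17
```

View pics/c3.png

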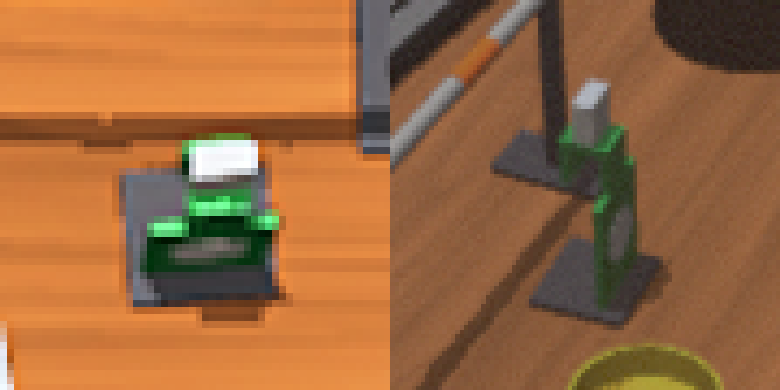

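View pics/c4.png

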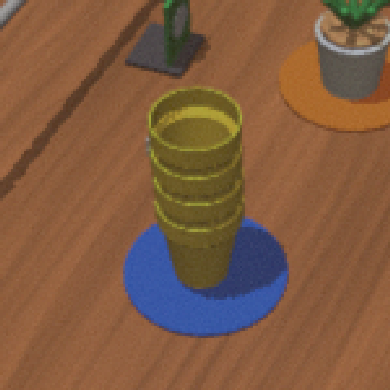

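c3 shows the tag standing at top (357,197), its white tab towards the rail and its plate towards the robot, yawed slightly. c4 shows all four cups nested upright on the blue mat, with the plant undisturbed. Next I measure tag and bar accurately.

```bash
cat >> h.py <<'E'
def box(x,y,yaw,B,z0=0.):
    P=np.array([[i,j,k] for i in B[0:2] for j in B[2:4] for k in B[4:6]],float);c,s=np.cos(yaw),np.sin(yaw)
    return np.c_[x+c*P[:,0]-s*P[:,1],y+s*P[:,0]+c*P[:,1],P[:,2]+z0]
def fitbox(items,g,z0=0.):
    S=8;D=[]
    for p,m,B in items:
        u=proj(p,box(*g,B,z0));o=(u.min(0)-8).astype(int);e=(u.max(0)+9).astype(int)
        D.append((p,cv2.resize(m[o[1]:e[1],o[0]:e[0]],None,fx=S,fy=S)>127,o,B))
    def cost(c):
        s=0
        for p,m,o,B in D:
            k=np.zeros(m.shape,np.uint8);cv2.fillConvexPoly(k,cv2.convexHull(((proj(p,box(*c,B,z0))-o+.5)*S).astype(np.int32)),1);k=k>0
            s+=1-(k&m).sum()/(k|m).sum()
        return s
    g=np.array(g,float);r=minimize(cost,g,method="Nelder-Mead",options=dict(initial_simplex=[g,g+[.005,0,0],g+[0,.005,0],g+[0,0,.1]],xatol=1e-4,fatol=1e-4));return r.x,r.fun
TAB=(-.006,.006,-.012,.012,.106,.132)
def white(p,v,s=60):
    return cv2.inRange(cv2.cvtColor(p["pixels"],cv2.COLOR_BGR2HSV),(0,0,v),(180,s,255))
def barline(p,y0=-.07,y1=.07,vmin=None):
    o=[]
    for y in np.linspace(y0,y1,29):
        x=np.linspace(.65,.69,161);u=proj(p,np.c_[x,0*x+y,0*x+.128]).astype(np.float32)
        v=cv2.remap(cv2.cvtColor(p["pixels"],cv2.COLOR_BGR2HSV)[:,:,1].astype(np.float32),u[:,:1],u[:,1:],cv2.INTER_LINEAR).ravel()
        k=v<(v.min()+v.max())/2; o.append((x[k].mean(),y))
    o=np.array(o);f=np.polyfit(o[:,1],o[:,0],1);return f,(o[:,0]-np.polyval(f,o[:,1])).std()
E
python3 - <<'E'
from h import *
np.set_printoptions(precision=4,suppress=True)
a,b=shots()
for p,v in((a,170),(b,110)):
    print(fitbox([(p,white(p,v),TAB)],(.600,-.099,0.)))
A=white(a,170);B=white(b,110)
print("joint",fitbox([(a,A,TAB),(b,B,TAB)],(.600,-.099,.05)))
for p in(a,b): print(barline(p))
u=proj(b,[(.6,-.099,.119)])[0].astype(int);print(cv2.cvtColor(b["pixels"],cv2.COLOR_BGR2HSV)[u[1]-6:u[1]+7:3,u[0]-4:u[0]+5:2].tolist())
E
```

```text
(array([ 0.6023, -0.1003,  0.0309]), np.float64(0.306577480490524))
(array([ 0.6021, -0.1001,  0.2822]), np.float64(0.6299644339063426))
joint (array([ 0.6026, -0.1008,  0.1562]), np.float64(0.9529364078434438))
(array([-0.0083,  0.6703]), np.float64(0.00012031080581103089))
(array([-0.0097,  0.6693]), np.float64(0.00012925286078613841))
[[[11, 141, 146], [12, 146, 143], [173, 6, 164], [110, 17, 184], [7, 14, 166]], [[11, 127, 142], [111, 14, 186], [117, 15, 186], [105, 12, 173], [6, 29, 88]], [[11, 127, 135], [7, 21, 111], [0, 10, 100], [13, 23, 79], [10, 36, 84]], [[27, 90, 108], [13, 23, 101], [15, 24, 105], [7, 39, 84], [20, 29, 80]], [[63, 121, 135], [4, 19, 106], [12, 25, 104], [21, 31, 83], [59, 108, 85]]]
```

Run:
```python
from h import *
np.set_printoptions(precision=4,suppress=True)
a,b=shots()
for va,vb in((130,70),(150,75)):
    A=white(a,va);B=white(b,vb)
    for it in([(a,A,TAB)],[(b,B,TAB)],[(a,A,TAB),(b,B,TAB)]): print(va,fitbox(it,(.600,-.100,.04)))
m=trace(b,"tag");t=trace(a,"tag");print(len(m),len(t))
W=(-.026,.030,-.030,.030,0,.006)
# foot front edge in top image
h=cv2.cvtColor(a["pixels"],cv2.COLOR_BGR2HSV);D=cv2.inRange(h,(0,0,0),(180,90,130))
u=proj(a,[(.6,-.1,0)])[0].astype(int);print(u)
cs=range(u[0]-8,u[0]+9);e=[]
for c in cs:
    col=h[u[1]:u[1]+14,c,1].astype(float);k=np.argmax(col>110);k=max(k,1);e.append(u[1]+k-1+(110-col[k-1])/(col[k]-col[k-1]+1e-6))
print(np.round(e,1)); f=np.polyfit(list(cs),e,1);print(f)
P=[onz(a,(c,np.polyval(f,c)),.003) for c in(cs[0],cs[-1])];d=P[0]-P[1];print("yaw",np.arctan2(-d[0],d[1]),P)
```

```text
130 (array([ 0.6025, -0.1004,  0.0853]), np.float64(0.2611906893464637))
130 (array([ 0.5994, -0.0964,  0.2056]), np.float64(0.30716581976563306))
130 (array([ 0.6013, -0.1003,  0.1015]), np.float64(0.6527840738936139))
150 (array([ 0.6025, -0.1004,  0.0853]), np.float64(0.2611906893464637))
150 (array([ 0.5994, -0.0965,  0.1811]), np.float64(0.25769315917644453))
150 (array([ 0.6012, -0.1003,  0.1069]), np.float64(0.6064314726734585))
1 1
[357 199]
[202.6 195.1 204.4 201.6 199.9 199.7 199.3 202.4 202.5 202.8 202.7 201.9
 201.6 201.5 201.3 199.1 191.9]
[ -0.1362 249.2043]
yaw 0.1368573698582717 [array([ 0.5919, -0.077 ,  0.003 ]), array([ 0.5981, -0.1222,  0.003 ])]
```

Request:
{"method": "arm_command", "body": {
  "series": [
    {"x": 102,"y": -200,"z": 0,"rx": 0,"ry": 0,"rz": -4},
    {"x": 102,"y": -200,"z": 0,"rx": 0,"ry": 0,"rz": -4},
    {"x": 102,"y": -200,"z": 0,"rx": 0,"ry": 0,"rz": -4},
    {"x": 102,"y": -200,"z": 0,"rx": 0,"ry": 0,"rz": -4},
    {"x": 102,"y": -200,"z": 0,"rx": 0,"ry": 0,"rz": -4},
    {"x": 102,"y": -200,"z": 0,"rx": 0,"ry": 0,"rz": -4},
    {"x": 102,"y": -200,"z": 0,"rx": 0,"ry": 0,"rz": -4},
    {"x": 102,"y": -200,"z": 40,"rx": 0,"ry": 0,"rz": -4},
    {"x": 102,"y": -200,"z": 75,"rx": 0,"ry": 0,"rz": -4},
    {"x": 102,"y": -200,"z": 75,"rx": 0,"ry": 0,"rz": -4}
  ],
  "hand": 50
}}

```text
time: 30.1
tool_pos: [0.5985, -0.1009, 0.227]
tool_rot: [-3.139, 0.009, 0.068]
contact_force: [-0.5, -0.1, 0.4]
opening: 0.0501
grip_force: 0.0
```

Run:
```python
from h import *
np.set_printoptions(precision=4,suppress=True)
a,b=shots(); s=observe();print(s["tool_pos"],s["tool_rot"],s["opening"])
for p in(a,b):
  for q in ("tag","tag_hook","tag_grip"):
    for d in mark_of(p,q): print(q,np.round(d["point"],3),round(d["confidence"],2))
B=white(b,72);print(fitbox([(b,B,TAB)],(.600,-.100,.06)))
```

```text
[ 0.6012 -0.1012  0.2323] [3.1414 0.0004 0.0681] 0.04940495843920709
tag_grip [0.456 0.124 0.001] 0.31
tag_grip [0.455 0.127 0.079] 0.26
tag [ 0.602 -0.095 -0.   ] 0.77
tag [ 0.43  -0.131 -0.001] 0.67
tag_hook [ 0.601 -0.094  0.098] 0.71
tag_hook [0.457 0.127 0.002] 0.22
tag_hook [ 0.671 -0.     0.127] 0.15
tag_grip [ 0.6   -0.098  0.12 ] 0.56
(array([ 0.5991, -0.096 ,  0.1878]), np.float64(0.5365870986075589))
```

Request:
{"method": "arm_command", "body": {
  "series": [
    {"x": 0,"y": -2,"z": 25,"rx": 0,"ry": 0,"rz": 0},
    {"x": 0,"y": -2,"z": 45,"rx": 0,"ry": 0,"rz": 0},
    {"x": 0,"y": -2,"z": 55,"rx": 0,"ry": 0,"rz": 0},
    {"x": 0,"y": -2,"z": 59,"rx": 0,"ry": 0,"rz": 0},
    {"x": 0,"y": -2,"z": 59,"rx": 0,"ry": 0,"rz": 0}
  ]
}}

```text
time: 31.0
tool_pos: [0.6014, -0.098, 0.173]
tool_rot: [3.141, -0.0, 0.07]
contact_force: [0.5, -0.2, -0.1]
opening: 0.0503
grip_force: 0.0
```

Request:
{"method": "arm_command", "body": {
  "series": [
    {"x": 0,"y": 0,"z": 0,"rx": 0,"ry": 0,"rz": 0},
    {"x": 0,"y": 0,"z": 0,"rx": 0,"ry": 0,"rz": 0},
    {"x": 0,"y": 0,"z": 0,"rx": 0,"ry": 0,"rz": 0},
    {"x": 0,"y": 0,"z": 0,"rx": 0,"ry": 0,"rz": 0},
    {"x": 0,"y": 0,"z": 0,"rx": 0,"ry": 0,"rz": 0},
    {"x": 0,"y": 0,"z": 0,"rx": 0,"ry": 0,"rz": 0},
    {"x": 0,"y": 0,"z": 0,"rx": 0,"ry": 0,"rz": 0},
    {"x": 0,"y": 0,"z": 0,"rx": 0,"ry": 0,"rz": 0}
  ],
  "hand": 10,
  "squeeze": 25
}}

```text
time: 31.8
tool_pos: [0.6014, -0.098, 0.1731]
tool_rot: [3.141, -0.001, 0.07]
contact_force: [0.6, -2.0, 4.3]
opening: 0.0235
grip_force: 25.0
```

Request:
{"method": "arm_command", "body": {
  "series": [
    {"x": 0,"y": 0,"z": -15,"rx": 0,"ry": 0,"rz": 0},
    {"x": 0,"y": 0,"z": -40,"rx": 0,"ry": 0,"rz": 0},
    {"x": 0,"y": 0,"z": -62.5,"rx": 0,"ry": 0,"rz": 1.5},
    {"x": 3,"y": -40,"z": -62.5,"rx": 0,"ry": 0,"rz": 3.5},
    {"x": 5,"y": -75,"z": -62.5,"rx": 0,"ry": 0,"rz": 3.5},
    {"x": 6,"y": -98,"z": -62.5,"rx": 0,"ry": 0,"rz": 3.5},
    {"x": 6,"y": -98,"z": -62.5,"rx": 0,"ry": 0,"rz": 3.5},
    {"x": 6,"y": -98,"z": -62.5,"rx": 0,"ry": 0,"rz": 3.5}
  ]
}}

```text
time: 32.6
tool_pos: [0.6001, 0.0006, 0.2347]
tool_rot: [3.141, 0.001, 0.01]
contact_force: [-1.5, 0.0, -1.4]
opening: 0.0236
grip_force: 25.0
```

Run:
```python
from h import *
np.set_printoptions(precision=4,suppress=True)
a,b=both("e"); s=observe();print(s["tool_pos"],s["tool_rot"],s["opening"],s["contact_force"])
for p in(a,b):
  for q in ("tag","tag_hook","tag_grip"):
    for d in mark_of(p,q): print(q,np.round(d["point"],3),round(d["confidence"],2))
f=lambda p,P,w:(lambda u:cv2.resize(p["pixels"][u[1]-w:u[1]+w,u[0]-w:u[0]+w],(400,400),interpolation=cv2.INTER_CUBIC))(proj(p,[P])[0].astype(int))
cv2.imwrite("pics/c5.png",np.hstack([f(a,(.62,0,.1),45),f(b,(.62,0,.12),55)]))
```

```text
[ 0.6003 -0.0005  0.2348] [3.1413 0.0007 0.0081] 0.023449425224153185 [ 0.2008 -0.4801 -1.4634]
tag [ 0.6   -0.002  0.064] 0.61
tag [0.454 0.123 0.081] 0.3
tag_hook [0.6   0.005 0.162] 0.47
tag_grip [ 0.594 -0.     0.178] 0.37
tag [0.599 0.002 0.062] 0.69
tag_hook [0.597 0.004 0.163] 0.61
tag_grip [0.6   0.001 0.183] 0.64
```

View pics/c5.png

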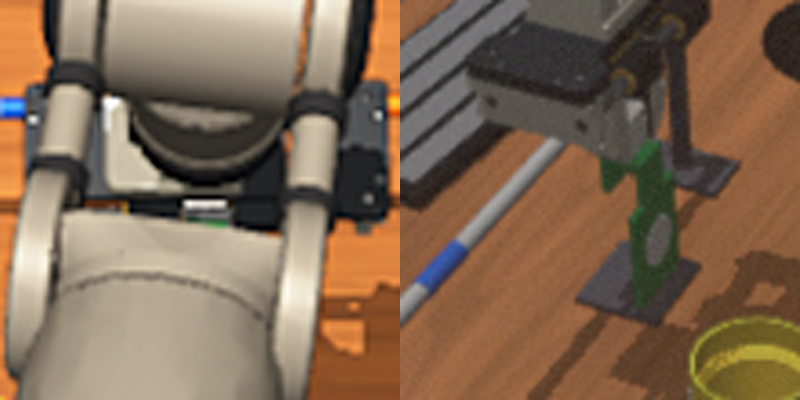

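The crop shows the tag held upright, its lip on the rail side, above and in front of the bar's bare middle. I move it over the bar.

Request:
{"method": "arm_command", "body": {
  "series": [
    {"x": 25,"y": 0,"z": 0,"rx": 0,"ry": 0,"rz": 0},
    {"x": 45,"y": 0,"z": 0,"rx": 0,"ry": 0,"rz": 0},
    {"x": 60,"y": 0,"z": 0,"rx": 0,"ry": 0,"rz": 0},
    {"x": 70,"y": 0,"z": 0,"rx": 0,"ry": 0,"rz": 0},
    {"x": 70,"y": 0,"z": 0,"rx": 0,"ry": 0,"rz": 0},
    {"x": 70,"y": 0,"z": 0,"rx": 0,"ry": 0,"rz": 0}
  ]
}}

```text
time: 33.6
tool_pos: [0.67, 0.0007, 0.2348]
tool_rot: [3.142, 0.001, 0.009]
contact_force: [1.0, -0.3, -1.6]
opening: 0.0236
grip_force: 25.0
```

Run:
```python
from h import *
np.set_printoptions(precision=4,suppress=True)
a,b=shots(); s=observe();print(s["tool_pos"],s["tool_rot"],s["opening"],s["contact_force"])
for p in(a,b):
  for q in ("tag","tag_hook","tag_grip","rail_mid"):
    for d in mark_of(p,q): print(q,np.round(d["point"],3),round(d["confidence"],2))
```

```text
[0.6698 0.0008 0.2352] [3.1415 0.0005 0.0087] 0.02393194209863706 [ 0.0294  0.2301 -0.9599]
tag [0.669 0.008 0.061] 0.76
tag_hook [0.667 0.006 0.161] 0.96
tag_hook [0.455 0.128 0.003] 0.34
tag_grip [0.672 0.004 0.183] 0.8
rail_mid [0.668 0.001 0.127] 0.71
```

Request:
{"method": "arm_command", "body": {
  "series": [
    {"x": 0,"y": 0,"z": 6,"rx": 0,"ry": 0,"rz": 0},
    {"x": 0,"y": 0,"z": 12,"rx": 0,"ry": 0,"rz": 0},
    {"x": 0,"y": 0,"z": 12,"rx": 0,"ry": 0,"rz": 0}
  ]
}}

```text
time: 34.4
tool_pos: [0.6697, 0.001, 0.2216]
tool_rot: [-3.141, 0.003, 0.009]
contact_force: [0.3, 0.2, -1.0]
opening: 0.0238
grip_force: 25.0
```

Request:
{"method": "arm_command", "body": {
  "series": [
    {"x": 0,"y": 0,"z": 6,"rx": 0,"ry": 0,"rz": 0},
    {"x": 0,"y": 0,"z": 11,"rx": 0,"ry": 0,"rz": 0},
    {"x": 0,"y": 0,"z": 14,"rx": 0,"ry": 0,"rz": 0},
    {"x": 0,"y": 0,"z": 15,"rx": 0,"ry": 0,"rz": 0},
    {"x": 0,"y": 0,"z": 15,"rx": 0,"ry": 0,"rz": 0}
  ]
}}

```text
time: 34.9
tool_pos: [0.6703, 0.0009, 0.208]
tool_rot: [3.142, 0.0, 0.009]
contact_force: [0.7, -0.5, -1.0]
opening: 0.0239
grip_force: 25.0
```

Now creep down to contact with the bar.

Request:
{"method": "arm_command", "body": {
  "series": [
    {"x": 0,"y": 0,"z": 1,"rx": 0,"ry": 0,"rz": 0},
    {"x": 0,"y": 0,"z": 1.5,"rx": 0,"ry": 0,"rz": 0},
    {"x": 0,"y": 0,"z": 1.5,"rx": 0,"ry": 0,"rz": 0}
  ]
}}

```text
time: 35.2
tool_pos: [0.6704, 0.0009, 0.207]
tool_rot: [3.141, -0.0, 0.009]
contact_force: [0.6, 0.0, -1.1]
opening: 0.0238
grip_force: 25.0
```

Run:
```python
from h import *
np.set_printoptions(precision=4,suppress=True)
a,b=both("f"); s=observe();print(s["tool_pos"],s["tool_rot"],s["opening"],s["contact_force"],s["torque"])
for p in(a,b):
  for q in ("tag","tag_hook","tag_grip"):
    for d in mark_of(p,q): print(q,np.round(d["point"],3),round(d["confidence"],2))
f=lambda p,P,w:(lambda u:cv2.resize(p["pixels"][u[1]-w:u[1]+w,u[0]-w:u[0]+w],(480,480),interpolation=cv2.INTER_CUBIC))(proj(p,[P])[0].astype(int))
cv2.imwrite("pics/c6.png",f(b,(.67,0,.10),50))
```

```text
[0.6704 0.0009 0.2069] [ 3.1414 -0.0005  0.0088] 0.02373504474084597 [ 0.1911 -0.2228 -0.7056] [ 0.0101 -0.0496 -0.0099]
tag [0.674 0.004 0.037] 0.89
tag_hook [0.67  0.002 0.136] 0.64
tag_grip [0.671 0.004 0.153] 0.58
```

View pics/c6.png

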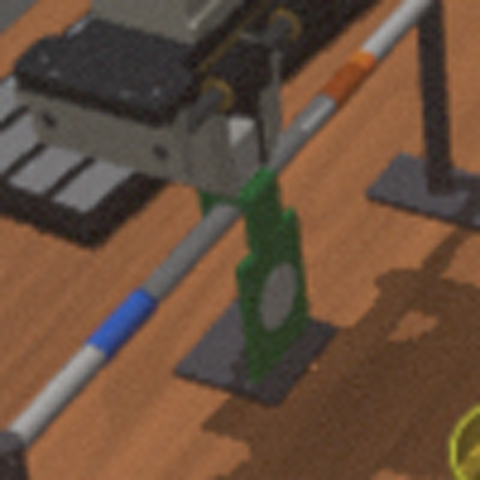

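The hook's plate and lip straddle the bar between the collars. I lower until the force shows contact.

Request:
{"method": "arm_command", "body": {
  "series": [
    {"x": 0,"y": 0,"z": 1,"rx": 0,"ry": 0,"rz": 0},
    {"x": 0,"y": 0,"z": 1,"rx": 0,"ry": 0,"rz": 0},
    {"x": 0,"y": 0,"z": 1,"rx": 0,"ry": 0,"rz": 0}
  ]
}}

```text
time: 35.9
tool_pos: [0.6704, 0.0009, 0.2068]
tool_rot: [3.141, -0.001, 0.009]
contact_force: [-2.0, 0.0, 5.4]
opening: 0.0237
grip_force: 25.0
```

Request:
{"method": "arm_command", "body": {
  "series": [
    {"x": 0,"y": 0,"z": 1,"rx": 0,"ry": 0,"rz": 0},
    {"x": 0,"y": 0,"z": 1,"rx": 0,"ry": 0,"rz": 0},
    {"x": 0,"y": 0,"z": 1,"rx": 0,"ry": 0,"rz": 0}
  ]
}}

```text
time: 36.2
tool_pos: [0.6704, 0.0009, 0.2067]
tool_rot: [3.141, -0.002, 0.009]
contact_force: [-3.4, -0.5, 9.4]
opening: 0.0239
grip_force: 25.0
```

Request:
{"method": "arm_command", "body": {
  "series": [
    {"x": 0,"y": 0,"z": 0,"rx": 0,"ry": 0,"rz": 0},
    {"x": 0,"y": 0,"z": 0,"rx": 0,"ry": 0,"rz": 0},
    {"x": 0,"y": 0,"z": -1,"rx": 0,"ry": 0,"rz": 0},
    {"x": 0,"y": 0,"z": -1,"rx": 0,"ry": 0,"rz": 0},
    {"x": 0,"y": 0,"z": -1,"rx": 0,"ry": 0,"rz": 0},
    {"x": 0,"y": 0,"z": -1,"rx": 0,"ry": 0,"rz": 0},
    {"x": 0,"y": 0,"z": -1,"rx": 0,"ry": 0,"rz": 0},
    {"x": 0,"y": 0,"z": -1,"rx": 0,"ry": 0,"rz": 0},
    {"x": 0,"y": 0,"z": -1,"rx": 0,"ry": 0,"rz": 0},
    {"x": 0,"y": 0,"z": -1,"rx": 0,"ry": 0,"rz": 0},
    {"x": 0,"y": 0,"z": -1,"rx": 0,"ry": 0,"rz": 0},
    {"x": 0,"y": 0,"z": -1,"rx": 0,"ry": 0,"rz": 0},
    {"x": 0,"y": 0,"z": -1,"rx": 0,"ry": 0,"rz": 0},
    {"x": 0,"y": 0,"z": -1,"rx": 0,"ry": 0,"rz": 0}
  ],
  "hand": 45
}}

```text
time: 37.6
tool_pos: [0.6704, 0.0009, 0.2057]
tool_rot: [3.141, -0.0, 0.009]
contact_force: [0.5, 0.0, -0.6]
opening: 0.0452
grip_force: 0.0
```

Run:
```python
from h import *
np.set_printoptions(precision=4,suppress=True)
a,b=both("g"); s=observe();print(s["tool_pos"],s["tool_rot"],s["opening"],s["contact_force"])
for p in(a,b):
  for q in ("tag","tag_hook","tag_grip"):
    for d in mark_of(p,q): print(q,np.round(d["point"],3),round(d["confidence"],2))
f=lambda p,P,w:(lambda u:cv2.resize(p["pixels"][u[1]-w:u[1]+w,u[0]-w:u[0]+w],(480,480),interpolation=cv2.INTER_CUBIC))(proj(p,[P])[0].astype(int))
cv2.imwrite("pics/c7.png",f(b,(.67,0,.10),50))
```

```text
[0.6703 0.0009 0.2057] [ 3.1415 -0.      0.0088] 0.04504741970633272 [-0.1848 -0.3043  0.2154]
tag [0.669 0.006 0.03 ] 0.64
tag_hook [0.665 0.006 0.134] 0.96
tag_grip [0.669 0.001 0.156] 0.92
tag_grip [0.454 0.127 0.078] 0.44
```

View pics/c7.png

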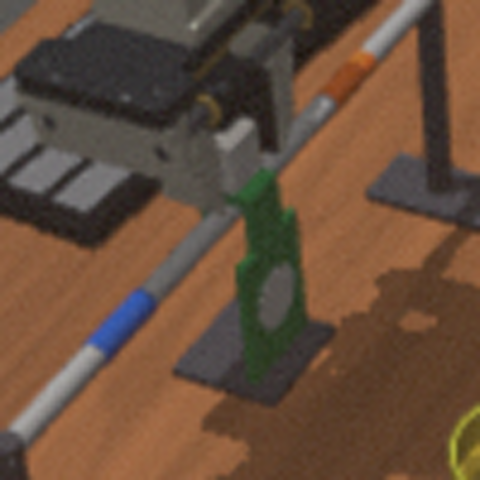

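The tag hangs freely on the bare middle, with the fingers clear on both sides. I regrip lightly and slide towards +y, pressing down slightly.

Request:
{"method": "arm_command", "body": {
  "series": [
    {"x": 0,"y": 0,"z": 0,"rx": 0,"ry": 0,"rz": 0},
    {"x": 0,"y": 0,"z": 0,"rx": 0,"ry": 0,"rz": 0},
    {"x": 0,"y": 0,"z": 0,"rx": 0,"ry": 0,"rz": 0},
    {"x": 0,"y": 0,"z": 0,"rx": 0,"ry": 0,"rz": 0},
    {"x": 0,"y": 0,"z": 0,"rx": 0,"ry": 0,"rz": 0},
    {"x": 0,"y": 0,"z": 0.6,"rx": 0,"ry": 0,"rz": 0},
    {"x": 0,"y": 0,"z": 0.6,"rx": 0,"ry": 0,"rz": 0}
  ],
  "hand": 10,
  "squeeze": 12
}}

```text
time: 38.7
tool_pos: [0.6703, 0.0009, 0.2056]
tool_rot: [3.141, -0.0, 0.009]
contact_force: [-1.1, 0.0, 3.6]
opening: 0.024
grip_force: 12.0
```

Request:
{"method": "arm_command", "body": {
  "series": [
    {"x": 0,"y": -2,"z": 0,"rx": 0,"ry": 0,"rz": 0},
    {"x": 0,"y": -6,"z": 0,"rx": 0,"ry": 0,"rz": 0},
    {"x": 0,"y": -12,"z": 0,"rx": 0,"ry": 0,"rz": 0},
    {"x": 0,"y": -18,"z": 0,"rx": 0,"ry": 0,"rz": 0},
    {"x": 0,"y": -24,"z": 0,"rx": 0,"ry": 0,"rz": 0},
    {"x": 0,"y": -30,"z": 0,"rx": 0,"ry": 0,"rz": 0},
    {"x": 0,"y": -30,"z": 0,"rx": 0,"ry": 0,"rz": 0}
  ]
}}

```text
time: 39.4
tool_pos: [0.6703, 0.0323, 0.2056]
tool_rot: [-3.141, -0.001, 0.01]
contact_force: [-0.5, -0.0, 5.8]
opening: 0.0239
grip_force: 12.0
```

Request:
{"method": "arm_command", "body": {
  "series": [
    {"x": 0,"y": -4,"z": 0,"rx": 0,"ry": 0,"rz": 0},
    {"x": 0,"y": -10,"z": 0,"rx": 0,"ry": 0,"rz": 0},
    {"x": 0,"y": -16,"z": 0,"rx": 0,"ry": 0,"rz": 0},
    {"x": 0,"y": -22,"z": 0,"rx": 0,"ry": 0,"rz": 0},
    {"x": 0,"y": -28,"z": 0,"rx": 0,"ry": 0,"rz": 0},
    {"x": 0,"y": -34,"z": 0,"rx": 0,"ry": 0,"rz": 0},
    {"x": 0,"y": -40,"z": 0,"rx": 0,"ry": 0,"rz": 0},
    {"x": 0,"y": -46,"z": 0,"rx": 0,"ry": 0,"rz": 0},
    {"x": 0,"y": -52,"z": 0,"rx": 0,"ry": 0,"rz": 0},
    {"x": 0,"y": -58,"z": 0,"rx": 0,"ry": 0,"rz": 0},
    {"x": 0,"y": -64,"z": 0,"rx": 0,"ry": 0,"rz": 0},
    {"x": 0,"y": -68,"z": 0,"rx": 0,"ry": 0,"rz": 0},
    {"x": 0,"y": -69,"z": 0,"rx": 0,"ry": 0,"rz": 0},
    {"x": 0,"y": -69,"z": 0,"rx": 0,"ry": 0,"rz": 0},
    {"x": 0,"y": -69,"z": 0,"rx": 0,"ry": 0,"rz": 0}
  ]
}}

```text
time: 40.9
tool_pos: [0.6696, 0.1006, 0.2056]
tool_rot: [-3.141, -0.001, 0.009]
contact_force: [-0.5, -2.3, 4.7]
opening: 0.024
grip_force: 12.0
```

Run:
```python
from h import *
np.set_printoptions(precision=4,suppress=True)
a,b=shots(); s=observe();print(s["tool_pos"],s["tool_rot"],s["opening"],s["contact_force"])
for p in(a,b):
  for q in ("tag","tag_hook","tag_grip","mark_blue"):
    for d in mark_of(p,q): print(q,np.round(d["point"],3),round(d["confidence"],2))
```

```text
[0.6696 0.1006 0.2056] [-3.1414 -0.0011  0.0092] 0.023863912627273116 [-0.2529 -1.4188  5.6215]
tag [0.672 0.104 0.032] 0.61
tag_hook [0.668 0.104 0.133] 0.7
tag_hook [0.453 0.128 0.031] 0.34
tag_grip [0.669 0.099 0.153] 0.97
tag_grip [0.665 0.103 0.132] 0.37
tag_grip [0.456 0.127 0.002] 0.35
mark_blue [0.671 0.098 0.129] 0.68
mark_blue [0.454 0.123 0.079] 0.19
```

Request:
{"method": "arm_command", "body": {
  "series": [
    {"x": 0,"y": 0,"z": -0.5,"rx": 0,"ry": 0,"rz": 0},
    {"x": 0,"y": 0,"z": -0.5,"rx": 0,"ry": 0,"rz": 0},
    {"x": 0,"y": 0,"z": -0.5,"rx": 0,"ry": 0,"rz": 0},
    {"x": 0,"y": 0,"z": -0.5,"rx": 0,"ry": 0,"rz": 0},
    {"x": 0,"y": 0,"z": -0.5,"rx": 0,"ry": 0,"rz": 0},
    {"x": 0,"y": 0,"z": -20,"rx": 0,"ry": 0,"rz": 0},
    {"x": 0,"y": 0,"z": -45,"rx": 0,"ry": 0,"rz": 0},
    {"x": 0,"y": 0,"z": -90,"rx": 0,"ry": 0,"rz": 0},
    {"x": -70,"y": 330,"z": -90,"rx": 0,"ry": 0,"rz": 0},
    {"x": -70,"y": 330,"z": -90,"rx": 0,"ry": 0,"rz": 0},
    {"x": -70,"y": 330,"z": -90,"rx": 0,"ry": 0,"rz": 0},
    {"x": -70,"y": 330,"z": -90,"rx": 0,"ry": 0,"rz": 0},
    {"x": -70,"y": 330,"z": -90,"rx": 0,"ry": 0,"rz": 0},
    {"x": -70,"y": 330,"z": -90,"rx": 0,"ry": 0,"rz": 0},
    {"x": -70,"y": 330,"z": -90,"rx": 0,"ry": 0,"rz": 0},
    {"x": -70,"y": 330,"z": -90,"rx": 0,"ry": 0,"rz": 0},
    {"x": -70,"y": 330,"z": -90,"rx": 0,"ry": 0,"rz": 0}
  ],
  "hand": 45
}}

```text
time: 43.1
tool_pos: [0.602, -0.2315, 0.2949]
tool_rot: [-3.141, 0.0, 0.007]
contact_force: [0.8, 0.4, 0.0]
opening: 0.0451
grip_force: 0.0
```

Run:
```python
from h import *
np.set_printoptions(precision=4,suppress=True)
a,b=both("i"); s=observe();print(s["tool_pos"],s["time"])
for p in(a,b):
  for q in ("tag","tag_hook","tag_grip","mark_blue","cup1"):
    for d in mark_of(p,q): print(q,np.round(d["point"],3),round(d["confidence"],2))
for p,v in((a,130),(b,72)): print(fitbox([(p,white(p,v),TAB)],(.669,.100,.01),.034))
# blue visible either side of hook along bar
for p in (a,b):
    y=np.linspace(.06,.14,161);u=proj(p,np.c_[.6698-.009*y,y,0*y+.130]).astype(np.float32)
    h=cv2.remap(cv2.cvtColor(p["pixels"],cv2.COLOR_BGR2HSV),u[:,:1],u[:,1:],cv2.INTER_NEAREST).reshape(-1,3)
    k=(h[:,0]>95)&(h[:,0]<130)&(h[:,1]>110);g=(h[:,0]>40)&(h[:,0]<85)&(h[:,1]>90)
    print("blue",y[k].min(),y[k].max(),"green",y[g].min() if g.any() else 0,y[g].max() if g.any() else 0)
f=lambda p,P,w:(lambda u:cv2.resize(p["pixels"][u[1]-w:u[1]+w,u[0]-w:u[0]+w],(400,400),interpolation=cv2.INTER_CUBIC))(proj(p,[P])[0].astype(int))
cv2.imwrite("pics/c8.png",np.hstack([f(a,(.67,.1,.1),30),f(b,(.67,.1,.10),55)]))
```

```text
[ 0.6026 -0.2297  0.2951] 43.2
tag [0.668 0.104 0.035] 0.7
tag_hook [0.67  0.1   0.134] 0.66
tag_grip [0.666 0.099 0.152] 0.59
mark_blue [0.671 0.102 0.128] 0.89
cup1 [0.453 0.125 0.079] 0.74
tag [0.67  0.106 0.03 ] 0.64
tag_hook [0.666 0.102 0.132] 0.66
tag_grip [0.672 0.103 0.155] 0.6
tag_grip [0.457 0.127 0.001] 0.32
mark_blue [0.667 0.099 0.13 ] 0.67
cup1 [0.454 0.125 0.054] 0.77
cup1 [0.672 0.106 0.034] 0.65
cup1 [0.452 0.127 0.026] 0.64
cup1 [ 0.456  0.129 -0.002] 0.62
cup1 [0.455 0.122 0.078] 0.58
(array([ 0.6708,  0.1005, -0.0377]), np.float64(0.601534012322394))
(array([0.6675, 0.1016, 0.0507]), np.float64(0.43272110765753036))
blue 0.0815 0.12000000000000001 green 0 0
blue 0.11050000000000001 0.11700000000000002 green 0.093 0.10650000000000001
```

View pics/c8.png

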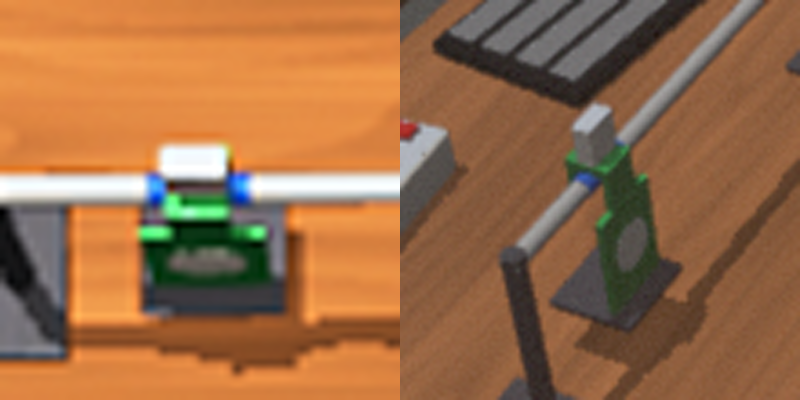

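View pics/i_side.png

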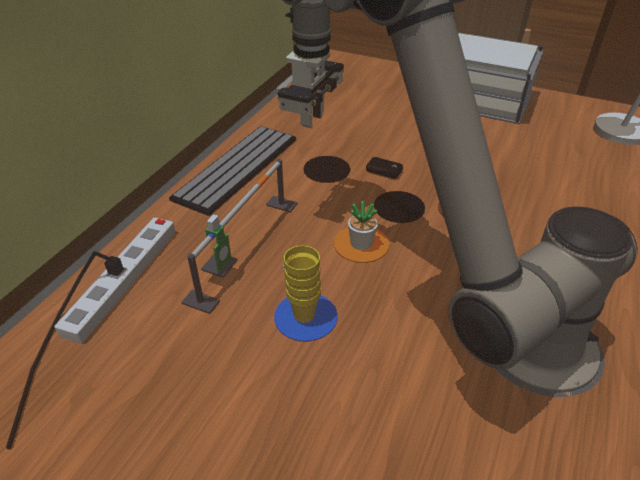

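The crop shows the tag hanging with an even strip of blue collar on each side, at top x≈155 and 241. The full side view shows the four-cup stack upright on the blue mat, with the plant and mouse undisturbed. The collar centre measures y≈0.1008 and the hook y≈0.1006, so I hand in.

```bash
python3 -c "
from cell import *
print(hand_in())"
```

```text
the job is handed in; nothing more can be done
None
```

I nested all four yellow tumblers upright on the blue mat, hooked the green tag on the bare middle of the rail, slid it to the centre of the blue collar, and handed the job in; no verdict came back.

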